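Set the height stop of a slant-bed jig with a setting block and driver

TASK

Set the height stop of the sloping jig: put the taller of the two aluminium blocks flat on the bed under the bridge, lengthwise up the slope and square on the centre line, with its upper end pushing the sprung carriage back so that its lower end drops in behind the little steel lip, and let go. Then take the flat-blade driver from its stand and use it, not the fingers, to turn the stop screw clockwise until the block just drags beneath the sprung tip: touching, the tip pushed in about 2 mm (no more than half its 8 mm stroke; never jam it), and put the driver back in its stand, shoulder down on the board. Leave the thin block, the wooden offcut, the paint pot and the tape dispenser where they are.

Things in the scene. Friction and masses are not known exactly. Their poses are not given: they have to be found in the camera images.
- block_center (a point): Setting block, loose: plain aluminium bar 110 x 26 x 24 mm high (the taller of two), about 185 g, lying on the bench; this point is its very centre (12 mm above its underside). x along its length, y across its width, z up. Either end may lead.
- bed: Sloping plywood bed of the jig, fixed. Origin on its top surface, on the centre line, 90 mm above the bench: x up the slope (rises 24 degrees, away from the robot), y across, z square to the bed (leans 24 degrees from vertical towards the robot). Bed spans x -85 to 115, y -60 to 60 mm. A steel lip lies across it: x -60 to -55, y -30 to 30 mm, 3 mm high.
- seat (a point): Place of the seated block's centre, bed x 0, y 0, z 12 mm; axes as the bed's. The block then lies flat along x, lower end against the lip (bed x -55), upper end against the carriage (bed x 55). Let down 2 to 4 mm up-slope of this, it is pushed back to the lip when released. It clears lip and tip when carried in 5 to 7 mm above the bed.
- bridge (a point): Middle of the underside of the aluminium bridge's beam, 40 mm above the bed at bed x 25, y 0, on the screw's axis; axes as the bed's. The bridge spans bed x 12 to 38 mm, its two posts stand at y 40 to 54 mm either side, its top is 56 mm above the bed
- carriage (a joint): Sprung steel carriage on the bed, 25 long x 38 wide x 22 mm high; its pushed face is at bed x = 41 mm + joint value. 0 when free, grows (m) up the slope as it is pushed back, at most 0.024; 0.014 with the block seated. Spring 2.5 N at 0, 3.9 N at 0.014 (100 N/m).
- slot (a point): Slotted steel head of the stop screw on top of the bridge, 32 mm across; this point is the centre of the slot's mouth, 70 mm above the bed (bed x 25, y 0). Turns with the screw: x lies along the slot, z along the screw axis away from the bed. The slot is a closed pocket 20 mm long, 7 mm wide, 10 mm deep. The head turns but does not rise or sink.
- screw (a joint): Turn of the stop screw (rad), growing clockwise seen from above the head, 0 to 2.6; stays where left (0.06 N m friction). Very steep thread: the stop's nose and tip go down 8 mm per rad. With the block seated the tip touches it at about 1.40 rad.
- tip (a joint): How far the sprung tip (10 mm round pin under the bridge, on the screw axis) is pushed into its nose (m): 0 free, stroke 0.008, 0.8 N per mm. Free, its end is 35.2 mm minus 8 mm x screw value above the bed, so 9 to 11 mm above the seated block at the start.
- driver_grip (a point): Flat-blade driver, loose, 95 g, standing in its tilted stand; this point is on its axis at mid-handle. z along the axis towards the handle's end, x along the blade's width. Round wooden handle 26 mm diameter, from 28 mm below this point to 33 mm above; under it a shoulder 34 mm across, 4 mm thick, underside 32 mm below this point.
- blade_end (a point): End of the driver's blade, on its axis, 101 mm below its mid-handle point; axes as there. Steel shaft 12 mm diameter, 55 mm long from the shoulder; then the blade, 14 mm long, 14 mm wide, 4 mm thick, its last 5 mm slimmer (12 x 2.6 mm)
- rack: Tilted wooden board of the driver stand, fixed, 74 x 74 x 12 mm, origin at the centre of its underside (83 mm above the bench), z square to it, leaning 24 degrees from vertical back towards the robot side. A 19 mm square hole through its centre holds the driver's shaft; the shoulder rests on its top.
- driver_rest (a point): Where the driver's mid-handle point is when the driver is home in the stand: on the hole's axis, 32 mm above the board's top; axes as the board's.
- thin_center (a point): Bystander: thin aluminium block 90 x 26 x 14 mm, loose; its centre.
- offcut: Bystander: pale wooden offcut about 106 x 40 x 22 mm with a stepped end, loose; centre of its underside.
- pot: Bystander: paint pot, 68 mm diameter, 75 mm tall, loose; centre of its underside.
- dispenser: Bystander: black tape dispenser with a white roll, 130 x 60 x 78 mm, loose, 0.7 kg; centre of its underside.
Mind the look-alikes: they are no part of the job. Of the things shaped like the part that bears driver_grip, the dark wooden one is meant.

How it is judged:
On the way, in this order (a step that is already met when the one before it is completed fails the run):
1. the setting block lies seated flat between lip and pushed-back carriage, with the stop still clear of it (x of block_center in the frame of bed between -0.004 and 0.004 m and y of block_center in the frame of bed between -0.009 and 0.009 m and z of block_center in the frame of bed below 0.0145 m and angle between the z axis of block_center and the z axis of bed, either way round below 0.06 rad and angle between the x axis of block_center and the x axis of bed, either way round below 0.12 rad and value of joint carriage between 0.01 and 0.018 m and value of joint tip below 0.0003 m and value of joint screw below 1.2 rad), for 0.2 s.
2. the stop is turned down until the tip just drags on the block (x of block_center in the frame of bed between -0.004 and 0.004 m and y of block_center in the frame of bed between -0.009 and 0.009 m and z of block_center in the frame of bed below 0.0145 m and angle between the z axis of block_center and the z axis of bed, either way round below 0.06 rad and angle between the x axis of block_center and the x axis of bed, either way round below 0.12 rad and value of joint carriage between 0.01 and 0.018 m and value of joint tip between 0.0005 and 0.004 m), for 0.2 s.
At the end, for the whole second after the job is handed in: Block seated between lip and carriage (centre within 4 mm along, 9 mm across; flat within 0.06, square within 0.12 rad; carriage back 10 to 18 mm); tip pushed in 0.5 to 4 mm; driver home (mid-handle within 10 mm of its rest point, axis within 0.12 rad); all let go, at rest (all of step 2 and distance between driver_grip and driver_rest below 0.01 m and angle between the z axis of driver_grip and the z axis of rack, either way round below 0.12 rad and velocity of joint screw below 0.05 rad/s); the robot touches nothing.
It fails at once if the stop is jammed hard on the block (tip pushed in more than 6 mm) (value of joint tip above 0.006 m).
It fails at once if the screw head is touched with the fingers instead of the driver (contact force between the fingers and screw above 1 N).
It fails at once if a bystander is shifted more than 30 mm (distance of any of thin_center, offcut, pot, dispenser from where it was at the start of the episode above 0.03 m).
It also fails if it takes over 67 s, if anything falls off the work surface, if the arm or the gripper's body presses on something with over 40 N, if the wrist force passes 120 N, or if a joint passes its speed limit or range.

ROBOT

A 6-joint arm with a two-finger parallel gripper is mounted at the origin on the work surface. World frame = base frame: x ahead of the robot, y to its left, z up, the work surface at z = 0. Lengths are in m, angles in rad, forces in N, time in s.
With the tool pointing down it reaches from about 0.3 to 0.85 m from the base axis. Payload 4.2 kg.
Tool frame: the origin (TCP) lies midway between the tips of the shut fingers; the grasp point (between the pads) lies 19 mm behind it (robot.grip_point_offset is the distance from the TCP to the grasp point, in m); z points along the fingers, y is the line along which they close (so a half turn about z gives the same grasp; the last joint's range is limited). The gripper opens to 91 mm and grips with 3 to 60 N. Pads are 32 mm wide; open, the fingers measure 118 mm over their backs; the gripper's body (76 mm by 178 mm) begins 60 mm behind the grasp point.
Start: joints at [1.281, 0.32, 1.565, -0, 1.257, -0.02], TCP at [0.153, 0.554, 0.214] pointing down, gripper open.
Joint ranges: [-3.11, 3.11], [-0.84, 2.01], [0.21, 2.61], [-1.34, 4.49], [0.05, 2.63], [-2.56, 2.56]. Speed limits (rad/s): [2.57, 2.57, 3.14, 3.14, 3.14, 3.14].

INTERFACE

Orientations are given as a rotation vector (axis times angle).
In Python, from workcell import robot gives the robot as it stands.
- The arm moves only by the shell command python3 -m handwheel 'ROWS'. ROWS is a JSON object of lists of equal length, an entry for each row: "slide": the shift along the world's x, y, z in m, a list of three; "turn": the turn about the world's z in degrees; "jaw": the finger opening in m, from 0 to 0.0912. In form: {"slide": [[tx, ty, tz], ...], "turn": [turn, ...], "jaw": [jaw, ...]}. A call has 1 to 8 rows; each row is the pose to reach, as a shift and turn from the pose commanded when the call began; what a row does not reach only later rows make up. A row lasts 1/10 s, in which the tool goes at most 50 mm and 8.59 degrees, less where a joint would pass 70% of its speed; a pose out of reach is approached as far as the arm can. A call with a gripper value outside its range is refused whole. The fingers move at their own pace and stop on an object; the grip force is fixed at half the most. Time passes only in rows, so rows that repeat a pose let the fingers close. It gives the time, the measured TCP pose, the force, the opening and the grip force at its end, in the units of the state.
- robot.get_state(): the state, without advancing time (a new reading comes with each control period).
- robot.capture(name): name is "scene" or "top" or "wrist"; returns the picture (420x560x3 uint8, red, green, blue); there is no depth.
- robot.calibration(name): a dict with "fx", "fy", "cx", "cy" (pixels), "R" (3x3) and "t" (3): a world point X has camera coordinates R X + t. Camera axes: x right, y down, z forward; pixel columns grow to the right and rows downward; lengths in m; the calibration is good to about 2 mm. A picture is of the moment at which its call begins: read the wrist's pose just before it. calibration takes no time and is no camera call; for the wrist camera it gives the pose at the moment of the call.
- robot.sign_off(): hands the job in; it is judged then, once.
The state is a dict: "t": time; "qpos": joint angles; "qvel": joint speeds; "joint_torque": joint torques, N m; "tool_pos": TCP position; "orientation": TCP orientation; "ft_force": force on the tool from outside, world axes, zero at the start; "ft_torque": the same for the moment, N m; "grip_width": finger opening in m; "grasp_force": force on a finger pad.
Only numpy, scipy, OpenCV 4.12 (cv2) and the standard library are available. Lean on these libraries where they do the work, as an engineer would, in place of code of your own. Each camera call takes 0.05 s, during which the arm holds its last target. There are 200 camera calls.

## Working session

There is one attempt and no reset: what is moved stays moved. The work goes in short steps, Python scripts to look and compute and a shell command to move; the robot and the scene stay as the last step left them, time stands still between calls to the robot, and variables do not carry over. Pictures are saved under pics/ and viewed, at most 10 in all, crops included, and the job is handed in when it is done.

```bash
mkdir -p pics
cat > h.py <<'E'
import numpy as np, cv2, pickle
from workcell import robot
def cap(name, tag):
    c=robot.calibration(name); im=robot.capture(name)
    cv2.imwrite(f'pics/raw_{tag}.png', im[:,:,::-1]); pickle.dump(c,open(f'pics/{tag}.pkl','wb')); return im,c
def cal(tag):
    c=pickle.load(open(f'pics/{tag}.pkl','rb'))
    return np.array([[c['fx'],0,c['cx']],[0,c['fy'],c['cy']],[0,0,1]]), np.array(c['R']), np.array(c['t']).ravel()
def tri(*obs):   # obs: (tag,(u,v)) ... least-squares ray crossing; returns X, residual mm
    A=np.zeros((3,3)); b=np.zeros(3); L=[]
    for tag,uv in obs:
        K,R,t=cal(tag); d=R.T@np.linalg.solve(K,[*uv,1.]); d/=np.linalg.norm(d); o=-R.T@t
        P=np.eye(3)-np.outer(d,d); A+=P; b+=P@o; L.append((P,o))
    X=np.linalg.solve(A,b); return X, [round(1e3*np.linalg.norm(P@(X-o)),1) for P,o in L]
def onz(tag,uv,z):
    K,R,t=cal(tag); d=R.T@np.linalg.solve(K,[*uv,1.]); o=-R.T@t; return o+d*(z-o[2])/d[2]
def proj(tag,X):
    K,R,t=cal(tag); p=(R@np.atleast_2d(X).T).T+t; p=(K@p.T).T; return p[:,:2]/p[:,2:]
def crop(tag,u0,v0,u1,v1,s,out):
    im=cv2.imread(f'pics/raw_{tag}.png')[v0:v1,u0:u1]
    im=cv2.resize(im,None,fx=s,fy=s,interpolation=cv2.INTER_CUBIC)
    for u in range((u0//20+1)*20,u1,20):
        cv2.line(im,(int((u-u0)*s),0),(int((u-u0)*s),6),(0,0,255),1); cv2.putText(im,str(u),(int((u-u0)*s)-9,16),0,.32,(0,0,255),1)
    for v in range((v0//20+1)*20,v1,20):
        cv2.line(im,(0,int((v-v0)*s)),(6,int((v-v0)*s)),(0,0,255),1); cv2.putText(im,str(v),(8,int((v-v0)*s)+4),0,.32,(0,0,255),1)
    cv2.imwrite(f'pics/{out}.png',im)
E
python3 - <<'E'
from h import *
for n in ('scene','top','wrist'):
    im,c=cap(n,n+'0'); R=np.array(c['R']); print(n,c['fx'],-R.T@np.array(c['t']).ravel(),R[2])
    crop(n+'0',0,0,560,420,1.4,n+'0')
print(robot.get_state()['tool_pos'],robot.get_state()['orientation'])
E
```

```text
scene 502.652788391469 [0.97005746 0.72299572 1.02742999] [-0.35676732 -0.55268573 -0.7531637 ]
top 482.0036663607729 [0.39758507 0.05307941 1.50215505] [ 0.08893638  0.01174992 -0.995968  ]
wrist 313.24582146386865 [0.09073055 0.57136016 0.38377022] [ 0.22487737 -0.06481807 -0.97222877]
[0.15314257 0.55383625 0.21332645] [-4.22498969e-01 -3.11284765e+00  2.06822156e-03]
```

View pics/scene0.png

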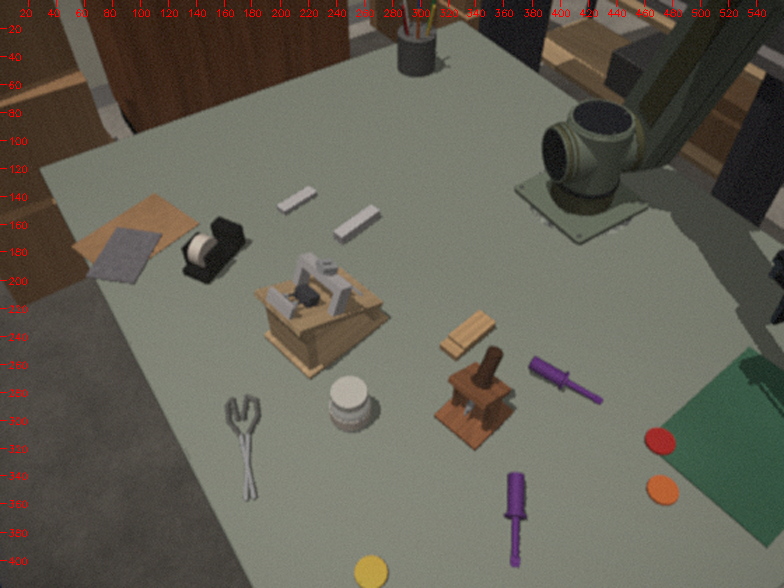

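View pics/top0.png

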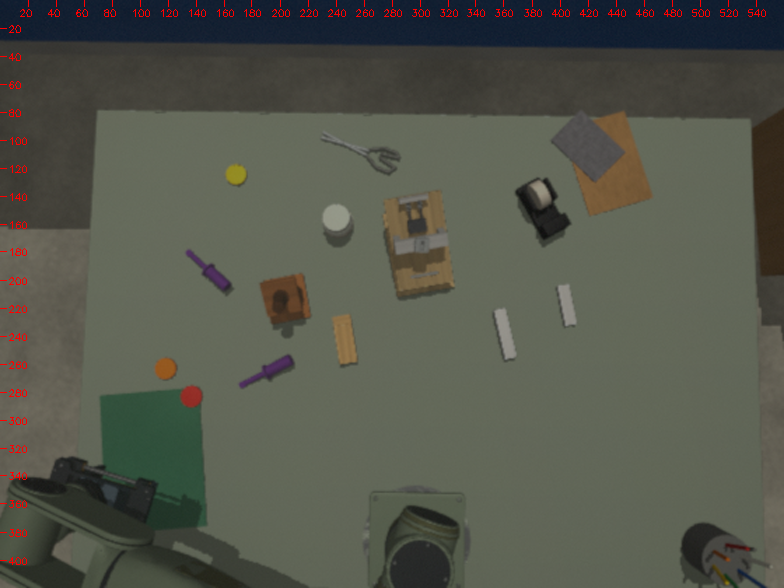

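The scene and top views show the following:
- **Jig:** top (302,172), scene (230,210).
- **Dark-wood driver in its stand:** top (200,214), scene (345,270). The purple drivers at top (150,193) and (190,265) are look-alikes. Only the dark wooden one stands in the stand, so it is the one meant.
- **Aluminium bars:** one at top (360,238), about 35 px long, and one at (405,218), about 28 px long. The ratio of 110:90 makes the longer one the setting block.

Run:
```python
from h import *
for n,uv,z in (('block',(360,238),.024),('blkA',(355,221.5),.024),('blkB',(365.5,255),.024),('thinA',(400.5,204),.014),('thinB',(408,232),.014),('stand',(204,213),.09),('handle top',(200,213),.19),('jig head',(302,175),.16),('pot',(240,157),.075),('disp',(388,148),.06)): print(n,onz('top0',uv,z).round(3))
print(tri(('top0',(200,213)),('scene0',(352,251))),tri(('top0',(302,175)),('scene0',(231,191))))
s=robot.get_state(); c=robot.calibration('wrist'); print(c['fx'],c['cx'],c['cy'])
```

```text
block [ 0.449 -0.184  0.024]
blkA [ 0.499 -0.169  0.024]
blkB [ 0.397 -0.201  0.024]
thinA [ 0.556 -0.311  0.014]
thinB [ 0.47  -0.333  0.014]
stand [0.512 0.285 0.09 ]
handle top [0.504 0.28  0.19 ]
jig head [0.618 0.001 0.16 ]
pot [0.684 0.184 0.075]
disp [ 0.721 -0.263  0.06 ]
(array([0.50217029, 0.28825911, 0.16073754]), [np.float64(5.3), np.float64(5.3)]) (array([ 0.62135481, -0.00096672,  0.15390367]), [np.float64(2.7), np.float64(2.7)])
313.24582146386865 278.5882812389354 210.3659743579946
```

View pics/wrist0.png

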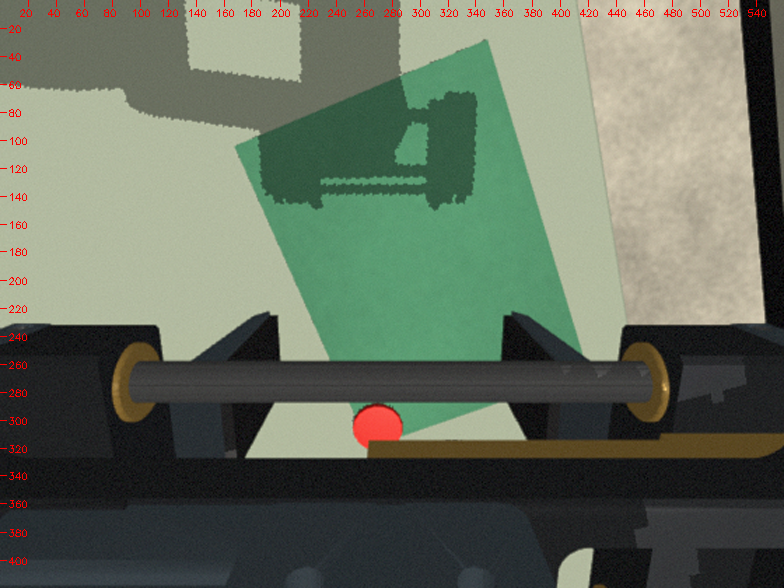

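The wrist view shows only the green mat and a red disc below the gripper. The camera sits on the tool's +x side, so I'll swing the tool to yaw 0 and look at the stand, jig and block from there.

```bash
python3 -m handwheel '{"slide":[[0.267,-0.264,0.137],[0.267,-0.264,0.137],[0.267,-0.264,0.137],[0.267,-0.264,0.137],[0.267,-0.264,0.137],[0.267,-0.264,0.137],[0.267,-0.264,0.137],[0.267,-0.264,0.137]],"turn":[-8,-16,-24,-32,-40,-48,-56,-64],"jaw":[0.09,0.09,0.09,0.09,0.09,0.09,0.09,0.09]}'
python3 -m handwheel '{"slide":[[0,0,0],[0,0,0],[0,0,0],[0,0,0],[0,0,0],[0,0,0],[0,0,0],[0,0,0]],"turn":[-8,-16,-24,-32,-40,-48,-56,-64],"jaw":[0.09,0.09,0.09,0.09,0.09,0.09,0.09,0.09]}'
python3 -m handwheel '{"slide":[[0,0,0],[0,0,0],[0,0,0],[0,0,0],[0,0,0]],"turn":[-8.5,-17,-25.5,-34,-36.6],"jaw":[0.09,0.09,0.09,0.09,0.09]}'
python3 -c "
from h import *
cap('wrist','ws1'); s=robot.get_state(); print(s['t'],s['tool_pos'],s['orientation'],s['qpos'])"
```

```text
t: 0.95
tool_pos: [0.4212, 0.2885, 0.3516]
orientation: [-2.015, -2.41, -0.0]
ft_force: [0.4, -0.4, 0.1]
grip_width: 0.0896
grasp_force: 0.0
t: 1.75
tool_pos: [0.4201, 0.2901, 0.3506]
orientation: [2.986, 0.976, -0.001]
ft_force: [0.3, 0.5, -0.1]
grip_width: 0.0901
grasp_force: 0.0
t: 2.25
tool_pos: [0.4201, 0.2901, 0.3506]
orientation: [3.141, -0.007, -0.001]
ft_force: [-0.5, 1.1, -0.1]
grip_width: 0.09
grasp_force: 0.0
2.3 [0.42010356 0.29010511 0.35063779] [ 3.14105334e+00 -6.68048706e-03 -1.04542128e-03] [ 5.81882986e-01  1.60677310e-01  1.44127435e+00 -7.68658922e-05
  1.54048967e+00  2.15693533e+00]
```

```bash
python3 -m handwheel '{"slide":[[0.02,-0.05,0],[0.03,-0.08,0],[0.03,-0.08,0]],"turn":[0,0,0],"jaw":[0.09,0.09,0.09]}' | head -2
python3 -c "
from h import *
cap('wrist','ws2')"
python3 -m handwheel '{"slide":[[0.01,-0.05,0],[0.02,-0.10,0],[0.04,-0.15,0],[0.05,-0.17,0],[0.05,-0.17,0]],"turn":[0,0,0,0,0],"jaw":[0.09,0.09,0.09,0.09,0.09]}' | head -2
python3 -c "
from h import *
cap('wrist','wj1')"
python3 -m handwheel '{"slide":[[0,-0.05,0],[-0.01,-0.08,0],[-0.01,-0.08,0]],"turn":[0,0,0],"jaw":[0.09,0.09,0.09]}' | head -2
python3 -c "
from h import *
cap('wrist','wj2')"
python3 -m handwheel '{"slide":[[-0.05,-0.01,-0.02],[-0.10,-0.05,-0.05],[-0.14,-0.09,-0.08],[-0.15,-0.11,-0.10],[-0.15,-0.11,-0.10]],"turn":[4,9,14,17,17],"jaw":[0.09,0.09,0.09,0.09,0.09]}' | head -2
python3 - <<'E'
from h import *
cap('wrist','wb1')
T=[cv2.imread(f'pics/raw_{t}.png')[:260] for t in ('ws1','wj1','wj2','wb1')]
T=[cv2.resize(t,(400,186)) for t in T]
cv2.imwrite('pics/m1.png',np.vstack([np.hstack(T[:2]),np.hstack(T[2:])]))
E
```

```text
t: 2.6
tool_pos: [0.4511, 0.2072, 0.3508]
t: 3.15
tool_pos: [0.5013, 0.0383, 0.3504]
t: 3.5
tool_pos: [0.4893, -0.0406, 0.351]
t: 4.05
tool_pos: [0.3373, -0.1488, 0.2489]
```

View pics/m1.png

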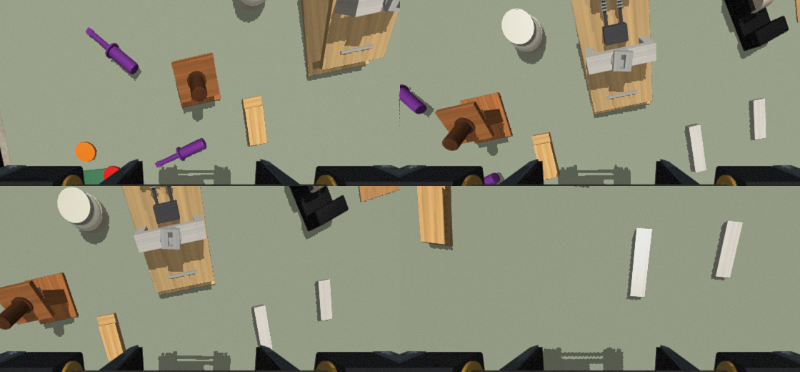

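The wrist views show the long block at about (335,108) in wb1, with the thin one to its right at (460,90). The jig head is at about (312,83) in wj1, and the stand at (277,113) in ws1. I'll enlarge the crops to read the corners.

Run:
```python
from h import *
def tile(tag,u0,v0,u1,v1,s): crop(tag,u0,v0,u1,v1,s,'tmp'); return cv2.imread('pics/tmp.png')
a=tile('wj1',240,0,372,170,3); b=tile('wj2',176,0,308,170,3)
cv2.imwrite('pics/m2.png',np.hstack([a,b]))
a=tile('ws1',220,60,340,160,3.3); b=tile('ws2',80,60,200,160,3.3); c=tile('wb1',300,40,440,170,2); d=tile('top0',340,195,420,265,3.5)
h=max(x.shape[0] for x in (c,d)); z=np.zeros((600,800,3),np.uint8)
z[:a.shape[0],:a.shape[1]]=a; z[:b.shape[0],400:400+b.shape[1]]=b; z[335:335+c.shape[0],:c.shape[1]]=c; z[335:335+d.shape[0],400:400+d.shape[1]]=d
cv2.imwrite('pics/m3.png',z)
```

```text
(no output)
```

View pics/m2.png

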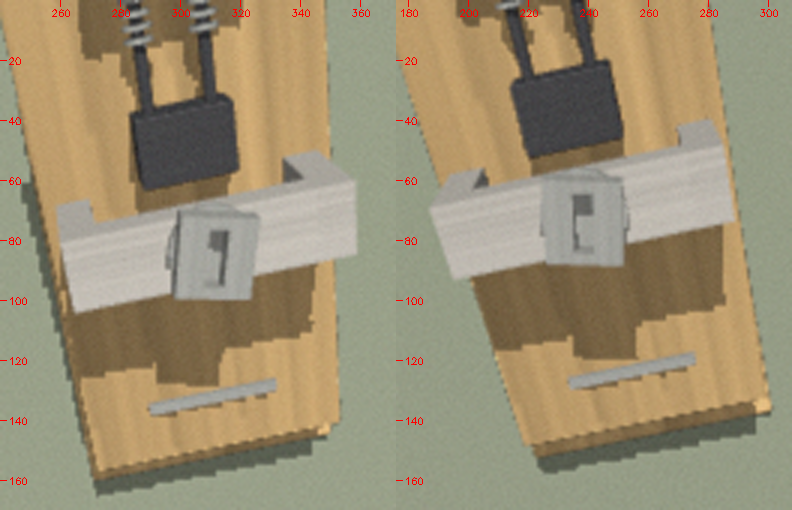

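View pics/m3.png

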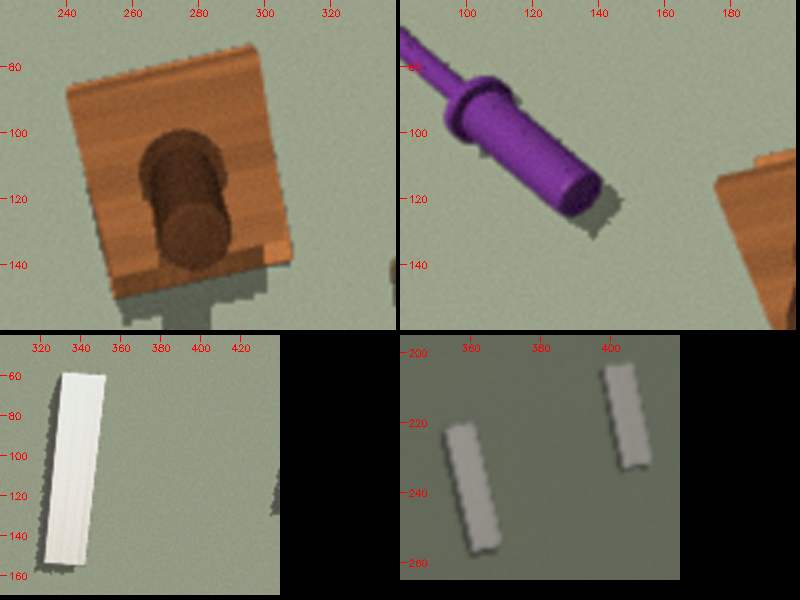

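m2 shows the jig: beam from (260,80) to (359,60), slot at about (312,86) in wj1 and (239,74) in wj2, lip at (310,132) in wj1. m3 shows the stand board at (241..308, 77..144) in ws1, with the handle end at (279,132). The long block's corners in wb1 are (331,59), (353,60), (343,155) and (322,154). Next I fit the poses.

```bash
cat > fit.py <<'E'
from h import *
from scipy.optimize import least_squares
from scipy.spatial.transform import Rotation as Ro
def frame(p): # x,y,z,yaw, slope 24deg: x up the slope
    return Ro.from_euler('ZY',[p[3],-np.radians(24)]).as_matrix(), np.array(p[:3])
def fit(p0,obs,free=4):
    def res(q):
        p=list(q)+list(p0[len(q):]) if free==4 else [q[0],q[1],p0[2],q[2]]
        R,o=frame(p); return np.concatenate([(proj(t,R@(np.array(m)/1e3)+o)[0]-uv) for t,m,uv in obs])
    q0=p0 if free==4 else [p0[0],p0[1],p0[3]]
    r=least_squares(res,q0,loss='soft_l1'); return r.x, np.abs(res(r.x)).reshape(-1,2).round(1)
E
python3 - <<'E'
from fit import *
J=[('wj1',(-85,60,0),(271,157)),('wj1',(-85,-60,0),(352,141)),('wj1',(-55,30,3),(289.7,134.7)),('wj1',(-55,-30,3),(332,126)),('wj1',(-60,30,3),(290.7,138.3)),('wj1',(-60,-30,3),(332,129.3)),
('wj1',(12,54,56),(266,104)),('wj1',(12,-54,56),(359,84.7)),('wj1',(38,-54,56),(359,60)),('wj1',(38,54,56),(260,80)),('wj1',(66,19,22),(283.7,36.7)),('wj1',(66,-19,22),(317.3,31.7)),('wj1',(41,19,22),(288.3,63.3)),('wj1',(41,-19,22),(319.3,56.7)),
('wj2',(-85,60,0),(219.7,148.3)),('wj2',(-85,-60,0),(300.7,133.3)),('wj2',(-55,30,3),(233.3,126.3)),('wj2',(-55,-30,3),(275.3,117.3)),('wj2',(-60,30,3),(234.7,129.7)),('wj2',(-60,-30,3),(276,120.7)),
('wj2',(38,54,56),(187.7,69.3)),('wj2',(12,54,56),(196.3,93)),('wj2',(38,-54,56),(285,47.7)),('wj2',(12,-54,56),(289,72.3)),('wj2',(66,19,22),(214.7,28)),('wj2',(66,-19,22),(246.7,20)),('wj2',(41,-19,22),(251.3,45)),('wj2',(41,19,22),(220.7,52.7))]
x,r=fit([.627,0,.09,.2],J); print('bed',x.round(4),np.degrees(x[3]).round(2)); print(r.ravel())
R,o=frame(x)
def onbed(tag,uv,z):  # intersect ray with bed plane z
    K,Rc,t=cal(tag); d=Rc.T@np.linalg.solve(K,[*uv,1.]); c=-Rc.T@t; a=R.T@(c-o); b=R.T@d; return 1e3*(a+b*(z-a[2])/b[2])
for tag,f in (('wj1',lambda x,y:(240+x/3,y/3)),('wj2',lambda x,y:(176+(x-396)/3,y/3))):
    S={'wj1':[(208,230),(231,230),(226,285),(204,285)],'wj2':[(573,195),(595,195),(594,250),(573,250)]}[tag]
    H={'wj1':[(180,213),(259,213),(252,300),(172,297)],'wj2':[(542,178),(624,178),(624,266),(545,264)]}[tag]
    for q in (S,H):
        P=np.array([onbed(tag,f(*p),.07) for p in q]); u=P[0]+P[1]-P[2]-P[3]; w=P[0]+P[3]-P[1]-P[2]
        print(tag,P.mean(0)[:2].round(1),'len',np.linalg.norm(u)/2,np.linalg.norm(w)/2,'ang x',np.degrees(np.arctan2(u[1],u[0])).round(1),'ang y',np.degrees(np.arctan2(w[1],w[0])).round(1)-90)
g=lambda x,y:(220+x/3.3,60+y/3.3)
S=[('ws1',(37,37,12),g(70,96)),('ws1',(37,-37,12),g(257,54)),('ws1',(-37,-37,12),g(290,240)),('ws1',(-37,37,12),g(108,278)),('ws1',(0,0,77),g(195,237)),('wj1',(0,0,77),(80,193)),('wj2',(0,0,77),(18,182))]
for n in (5,7):
    x,r=fit([.51,.285,.083,.2],S[:n]); print('rack',x.round(4),np.degrees(x[3]).round(2)); print(r.ravel()); Rr,orr=frame(x); print('rest',(orr+Rr@[0,0,.044]).round(4))
B=np.array([(331,59),(353,60.5),(343,155),(322.5,154)])
print('block tri',tri(('wb1',(337.4,107.1)),('top0',(360.9,238.7))))
P=np.array([onz('wb1',b,.024) for b in B]); print(P.mean(0).round(4)); a=P[0]+P[1]-P[2]-P[3]; w=P[0]+P[3]-P[1]-P[2]
print(np.linalg.norm(a)/2,np.linalg.norm(w)/2,'yaw',np.degrees(np.arctan2(a[1],a[0])),np.degrees(np.arctan2(w[1],w[0]))-90)
E
```

```text
bed [0.6237 0.002  0.0892 0.1919] 11.0
[1.7 0.3 1.6 0.6 0.1 0.  0.1 0.  0.4 0.4 0.4 0.1 1.  0.2 0.  0.6 0.6 0.5
 0.1 0.4 0.7 3.1 0.7 0.8 0.3 0.2 0.8 0.1 0.9 0.2 1.2 1.2 0.  0.4 0.3 0.1
 0.4 0.5 0.2 0.  0.4 0.6 0.9 0.2 0.3 0.  0.1 0.7 1.1 0.2 0.4 0.8 0.9 0.6
 0.6 0.1]
wj1 [25.  0.] len 18.949551991480046 8.133869741926075 ang x -11.4 ang y -11.599999999999994
wj1 [25.4  0.5] len 29.405069487869675 28.779840118461188 ang x -11.8 ang y -12.599999999999994
wj2 [24.9  0.2] len 18.464381253825675 7.5799183067318685 ang x -15.1 ang y -11.299999999999997
wj2 [25.   0.2] len 29.14275616217325 28.354901100417006 ang x -13.5 ang y -12.0
rack [0.5195 0.2946 0.0858 0.1964] 11.25
[1.4 0.2 1.1 0.  1.1 0.2 1.  0.6 0.1 0.5]
rest [0.502  0.2911 0.126 ]
rack [0.5231 0.295  0.059  0.1949] 11.17
[0.7 0.1 0.4 0.8 3.  2.6 2.  3.7 0.3 2.4 1.  3.4 0.6 4.7]
rest [0.5056 0.2915 0.0992]
block tri (array([ 0.44502194, -0.17984058,  0.07314068]), [np.float64(0.8), np.float64(0.8)])
[ 0.4495 -0.1883  0.024 ]
0.1087771041748337 0.025628782126391015 yaw 13.680074962975665 13.812434883218259
```

```bash
cat >> h.py <<'E'
def white(tag,u0,v0,u1,v1,thr=195):
    g=cv2.imread(f'pics/raw_{tag}.png').min(2)[v0:v1,u0:u1]; m=(g>thr).astype(np.uint8)
    c=max(cv2.findContours(m,0,1)[0],key=cv2.contourArea); b=cv2.boxPoints(cv2.minAreaRect(c))+[u0,v0]; M=cv2.moments(c)
    return np.array([M['m10']/M['m00']+u0,M['m01']/M['m00']+v0]), b, cv2.contourArea(c)
E
python3 -c "
from h import *
cap('wrist','wb2')"
python3 -m handwheel '{"slide":[[0.02,0.02,-0.03],[0.03,0.02,-0.03],[0.03,0.02,-0.03]],"turn":[0,0,0],"jaw":[0.09,0.09,0.09]}' | head -2
python3 - <<'E'
from h import *
cap('wrist','wb3')
ctr={}
for t in ('wb1','wb2','wb3'):
    c,b,a=white(t,280,10,430,240); P=np.array([onz(t,x,.024) for x in b]); e=[P[1]-P[0],P[2]-P[1]]; e=max(e,key=np.linalg.norm); ctr[t]=c
    print(t,c.round(1),a,onz(t,c,.024).round(4),np.linalg.norm(P[1]-P[0]).round(4),np.linalg.norm(P[2]-P[1]).round(4),np.degrees(np.arctan(e[1]/e[0])).round(2))
print(tri(('wb2',ctr['wb2']),('wb3',ctr['wb3'])))
E
```

```text
t: 4.45
tool_pos: [0.3725, -0.1287, 0.2216]
wb1 [336.9 105.7] 1836.0 [ 0.4527 -0.1867  0.024 ] 0.1088 0.0246 13.06
wb2 [336.7 104.8] 1846.0 [ 0.4526 -0.1867  0.024 ] 0.1083 0.0245 13.27
wb3 [346.9 139.3] 1898.5 [ 0.4541 -0.1861  0.024 ] 0.1085 0.0245 13.09
(array([ 0.45471305, -0.18898574,  0.00936669]), [np.float64(0.3), np.float64(0.3)])
```

```bash
python3 -m handwheel '{"slide":[[0.02,-0.04,-0.02],[0.037,-0.067,-0.06],[0.037,-0.067,-0.11],[0.037,-0.067,-0.15],[0.037,-0.067,-0.185],[0.037,-0.067,-0.2],[0.037,-0.067,-0.2056],[0.037,-0.067,-0.2056]],"turn":[-2,-3.6,-3.6,-3.6,-3.6,-3.6,-3.6,-3.6],"jaw":[0.06,0.06,0.06,0.06,0.06,0.06,0.06,0.06]}'
python3 -m handwheel '{"slide":[[0,0,0],[0,0,0],[0,0,0],[0,0,0],[0,0,0],[0,0,0]],"turn":[0,0,0,0,0,0],"jaw":[0.015,0.015,0.015,0.015,0.015,0.015]}'
python3 -m handwheel '{"slide":[[0,0,0.02],[0,0,0.05],[0,0,0.08],[0,0,0.1],[0,0,0.1],[0,0,0.1]],"turn":[0,0,0,0,0,0],"jaw":[0.015,0.015,0.015,0.015,0.015,0.015]}'
python3 -c "
from h import *
cap('wrist','wg1'); crop('wg1',120,100,440,330,2.4,'wg1')"
```

```text
t: 5.3
tool_pos: [0.408, -0.1971, 0.0158]
orientation: [3.12, 0.365, 0.001]
ft_force: [-0.5, -0.9, 0.5]
grip_width: 0.06
grasp_force: 0.0
t: 5.9
tool_pos: [0.4075, -0.1969, 0.0158]
orientation: [3.12, 0.365, 0.001]
ft_force: [-1.4, -0.5, 3.9]
grip_width: 0.0259
grasp_force: 30.0
t: 6.5
tool_pos: [0.4066, -0.1965, 0.1146]
orientation: [-3.12, -0.365, 0.002]
ft_force: [-0.5, 0.4, -3.1]
grip_width: 0.0257
grasp_force: 30.0
```

View pics/wg1.png

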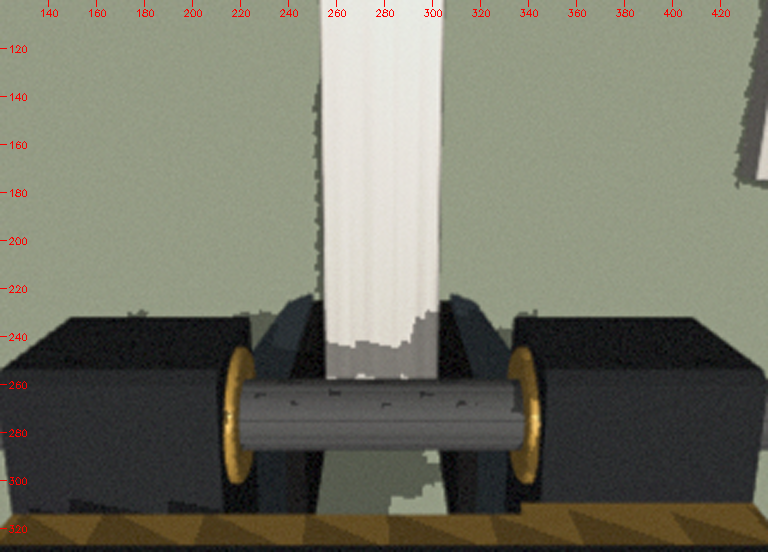

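The block is gripped squarely between the pads near its end (image columns 254–303). Next I press its far end on the bed's lower part to tilt it by 24°.

```bash
python3 -m handwheel '{"slide":[[0.015,0.045,0],[0.032,0.09,0],[0.048,0.135,0],[0.059,0.168,0],[0.059,0.168,0],[0.059,0.168,-0.02],[0.059,0.168,-0.0285],[0.059,0.168,-0.0285]],"turn":[-1,-2.3,-2.3,-2.3,-2.3,-2.3,-2.3,-2.3],"jaw":[0.015,0.015,0.015,0.015,0.015,0.015,0.015,0.015]}'
python3 -m handwheel '{"slide":[[0,0,-0.006],[0,0,-0.011],[0,0,-0.016],[0,0,-0.021],[0,0,-0.026],[0,0,-0.031],[0,0,-0.036],[0,0,-0.041]],"turn":[0,0,0,0,0,0,0,0],"jaw":[0.015,0.015,0.015,0.015,0.015,0.015,0.015,0.015]}'
python3 -m handwheel '{"slide":[[0,0,-0.004],[0,0,-0.009],[0,0,-0.009]],"turn":[0,0,0],"jaw":[0.015,0.015,0.015]}'
python3 -c "
from h import *
cap('scene','sp1'); cap('wrist','wp1')
b=white('wp1',200,0,400,250,170); print(b)"
```

```text
t: 7.35
tool_pos: [0.464, -0.0292, 0.0847]
orientation: [-3.126, -0.301, 0.009]
ft_force: [-1.0, -0.5, -1.4]
grip_width: 0.026
grasp_force: 30.0
t: 8.15
tool_pos: [0.4667, -0.0288, 0.0455]
orientation: [3.127, 0.302, 0.002]
ft_force: [-2.3, -1.4, 1.6]
grip_width: 0.0254
grasp_force: 30.0
t: 8.45
tool_pos: [0.4674, -0.0286, 0.0367]
orientation: [3.127, 0.302, 0.003]
ft_force: [-1.1, -0.8, 0.9]
grip_width: 0.0258
grasp_force: 30.0
(array([278.36040803, 152.10177104]), array([[245.,  74.],
       [313.,  74.],
       [313., 245.],
       [245., 245.]]), 9166.0)
```

```bash
cat > tilt.py <<'E'
from h import *
def tilt(tag,tcp,yaw,lead=98,up=5):
    im=cv2.imread(f'pics/raw_{tag}.png').min(2); rows=[]
    for v in range(20,250,1):
        w=np.where(im[v,200:400]>165)[0]
        if len(w)>20: rows.append((v,w.min()+200,w.max()+200))
    print('first rows',rows[:3],rows[len(rows)//2])
    c,s=np.cos(yaw),np.sin(yaw)
    for a in (0,16,20,22,24,26,28):
        t=np.radians(a); h=4+lead*np.cos(t)-up*np.sin(t); z=4.5+lead*np.sin(t)+up*np.cos(t)
        P=[np.array(tcp)+np.array([h*c-y*s,h*s+y*c,z])/1e3 for y in (13,-13)]
        print(a,proj(tag,np.array(P)).round(1).ravel())
E
python3 -c "
from tilt import *
s=robot.get_state(); r=s['orientation']; tilt('wg1',(.4066,-.1965,.1146),2*np.arctan2(.365,3.12)); tilt('wp1',s['tool_pos'],2*np.arctan2(r[1],r[0]))"
```

```text
first rows [(66, np.int64(253), np.int64(304)), (67, np.int64(253), np.int64(304)), (68, np.int64(253), np.int64(304))] (154, np.int64(254), np.int64(303))
0 [250.3  56.7 305.3  56.7]
16 [244.6  54.6 310.7  54.6]
20 [242.9  57.5 312.2  57.5]
22 [242.1  59.6 313.   59.6]
24 [241.2  62.1 313.8  62.1]
26 [240.4  65.2 314.7  65.1]
28 [239.5  68.7 315.5  68.7]
first rows [(36, np.int64(202), np.int64(342)), (37, np.int64(206), np.int64(348)), (38, np.int64(202), np.int64(347))] (158, np.int64(251), np.int64(306))
0 [250.2  57.5 305.1  57.5]
16 [244.5  55.4 310.5  55.4]
20 [242.9  58.2 312.1  58.2]
22 [242.1  60.3 312.9  60.3]
24 [241.2  62.8 313.7  62.8]
26 [240.4  65.9 314.5  65.8]
28 [239.5  69.4 315.4  69.4]
```

Width and row of the far edge give about 25° of tilt, which is good. Now I carry it in along the slope, 5 mm clear of the bed.

```bash
python3 -m handwheel '{"slide":[[0,0,0.009],[0,0,0.009],[0.02,0.004,0.0167],[0.04,0.008,0.0244],[0.0593,0.0118,0.032],[0.0593,0.0118,0.032]],"turn":[0,0,0,0,0,0],"jaw":[0.015,0.015,0.015,0.015,0.015,0.015]}'
python3 -m handwheel '{"slide":[[0.0089,0.0017,0.004],[0.0178,0.0035,0.0081],[0.0267,0.0052,0.0121],[0.0356,0.007,0.0161],[0.0356,0.007,0.0161]],"turn":[0,0,0,0,0],"jaw":[0.015,0.015,0.015,0.015,0.015]}'
python3 -c "
from h import *
cap('wrist','wc1'); cap('scene','sc1')
from tilt import *
s=robot.get_state(); r=s['orientation']; tilt('wc1',s['tool_pos'],2*np.arctan2(r[1],r[0]))"
```

```text
t: 9.15
tool_pos: [0.529, -0.0167, 0.0701]
orientation: [3.126, 0.303, 0.009]
ft_force: [0.4, -0.9, -2.5]
grip_width: 0.0258
grasp_force: 30.0
t: 9.65
tool_pos: [0.562, -0.0098, 0.0853]
orientation: [3.127, 0.303, 0.0]
ft_force: [-1.5, -0.0, -3.0]
grip_width: 0.0255
grasp_force: 30.0
first rows [(73, np.int64(247), np.int64(311)), (74, np.int64(245), np.int64(312)), (75, np.int64(246), np.int64(312))] (149, np.int64(200), np.int64(399))
0 [250.3  59.3 305.   59.3]
16 [244.7  57.7 310.4  57.7]
20 [243.1  60.7 311.9  60.7]
22 [242.3  62.8 312.7  62.8]
24 [241.4  65.4 313.5  65.4]
26 [240.6  68.5 314.3  68.5]
28 [239.7  72.1 315.1  72.1]
```

```bash
python3 -m handwheel '{"slide":[[0.006,0.0012,0.0027],[0.012,0.0023,0.0054],[0.0178,0.0034,0.0081],[0.0178,0.0034,0.0081]],"turn":[0,0,0,0],"jaw":[0.015,0.015,0.015,0.015]}'
python3 -m handwheel '{"slide":[[0.001,0.0002,-0.002],[0.002,0.0004,-0.0046],[0.002,0.0004,-0.0046],[0.002,0.0004,-0.0046]],"turn":[0,0,0,0],"jaw":[0.015,0.015,0.015,0.015]}'
python3 -c "
from h import *
cap('scene','sc2'); cap('top','tc2')"
```

```text
t: 10.15
tool_pos: [0.579, -0.0064, 0.093]
orientation: [-3.127, -0.303, 0.002]
ft_force: [-4.8, 0.3, -5.1]
grip_width: 0.0256
grasp_force: 30.0
t: 10.55
tool_pos: [0.58, -0.0063, 0.0895]
orientation: [3.127, 0.302, -0.002]
ft_force: [-7.6, -0.2, 4.5]
grip_width: 0.0253
grasp_force: 30.0
```

```bash
python3 -m handwheel '{"slide":[[0,0,-0.002],[0,0,-0.002],[0,0,-0.001],[0,0,-0.001],[0,0,-0.001],[0,0,-0.001]],"turn":[0,0,0,0,0,0],"jaw":[0.015,0.015,0.045,0.045,0.045,0.045]}'
python3 -m handwheel '{"slide":[[-0.005,0,0.02],[-0.02,0,0.06],[-0.04,0,0.1],[-0.06,0,0.15],[-0.08,-0.003,0.19],[-0.08,-0.003,0.22],[-0.08,-0.003,0.22],[-0.08,-0.003,0.22]],"turn":[0,0,0,0,0,0,0,0],"jaw":[0.045,0.045,0.045,0.06,0.06,0.06,0.06,0.06]}'
python3 - <<'E'
from h import *
cap('wrist','wd1'); cap('scene','sd1')
def tile(tag,u0,v0,u1,v1,s): crop(tag,u0,v0,u1,v1,s,'tmp'); return cv2.imread('pics/tmp.png')
a=tile('wd1',200,20,370,230,2.8); b=tile('sd1',180,165,290,280,2.9); z=np.zeros((600,800,3),np.uint8)
z[:a.shape[0],:a.shape[1]]=a; z[:b.shape[0],480:480+b.shape[1]]=b[:,:320]; c=tile('scene0',300,240,375,325,3); z[340:340+c.shape[0],480:480+c.shape[1]]=c
cv2.imwrite('pics/m4.png',z)
E
```

```text
t: 11.25
tool_pos: [0.5817, -0.0062, 0.0875]
orientation: [3.127, 0.302, 0.002]
ft_force: [-0.4, -0.0, 0.0]
grip_width: 0.0449
grasp_force: 0.0
t: 12.05
tool_pos: [0.5013, -0.0092, 0.3077]
orientation: [3.127, 0.302, 0.002]
ft_force: [0.5, 0.2, 0.4]
grip_width: 0.0599
grasp_force: 0.0
```

View pics/m4.png

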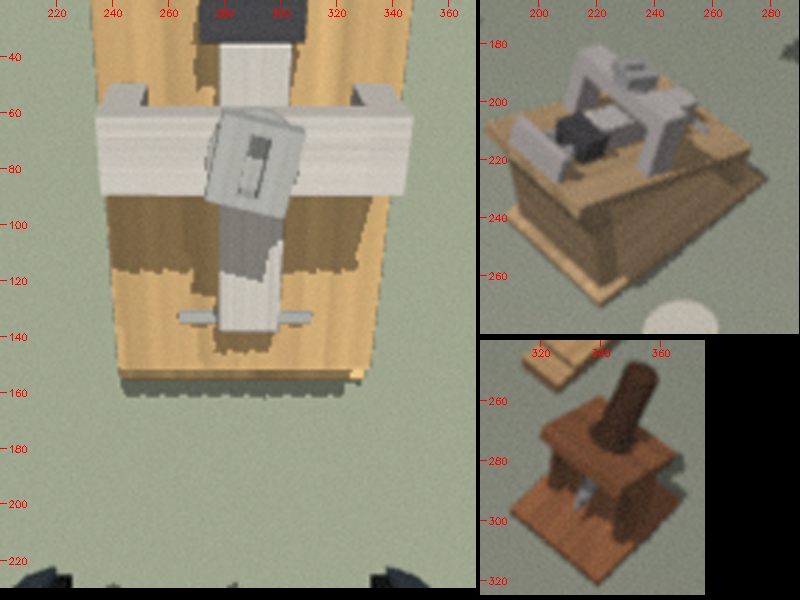

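Run:
```python
from fit import *
R,o=frame([.6237,.002,.0892,.1919])
P=lambda *m: proj('wd1',R@(np.array(m)/1e3)+o)[0].round(1)
for dx,dz,near in ((0,0,'seated'),(5,0,'+5'),(-4,3,'-4,on lip'),(-8,3,'-8')):
    print(near,P(-55+dx,13,24+dz),P(-55+dx,-13,24+dz))
print('lip',P(-60,30,3),P(-60,-30,3),P(-55,30,3),'carr near',[P(41+j,19,22) for j in (0,10,14,18)],P(55,-19,22),'block far',P(55,13,24),P(50,13,24),'bed edge',P(-85,60,0),P(-85,-60,0),'beam',P(12,54,56),P(12,-54,56))
# slot angle
def onbed(tag,uv,z):
    K,Rc,t=cal(tag); d=Rc.T@np.linalg.solve(K,[*uv,1.]); c=-Rc.T@t; a=R.T@(c-o); b=R.T@d; return 1e3*(a+b*(z-a[2])/b[2])
f=lambda x,y:(200+x/2.8,20+y/2.8)
for q in ([(250,137),(271,140),(259,198),(240,194)],[(226,108),(304,128),(284,218),(206,202)]):
    p=np.array([onbed('wd1',f(*k),.07) for k in q]); u=p[0]+p[1]-p[2]-p[3]; w=p[0]+p[3]-p[1]-p[2]
    print(p.mean(0).round(1),np.linalg.norm(u)/2,np.linalg.norm(w)/2,np.degrees(np.arctan2(u[1],u[0])),np.degrees(np.arctan2(w[1],w[0]))-90)
```

```text
seated [277.6 138.2] [299.  138.2]
+5 [277.6 134.3] [299.2 134.3]
-4,on lip [277.6 142.3] [299.  142.4]
-8 [277.6 145.4] [298.9 145.4]
lip [264.3 134.8] [311.3 134.9] [264.2 131.1] carr near [array([271.7,  50.4]), array([271.5,  39.5]), array([271.5,  35. ]), array([271.4,  30.5])] [309.4  35. ] block far [277.5  35.3] [277.5  41. ] bed edge [242.3 151.6] [332.5 151.6] beam [236.5  89.3] [344.4  89.4]
[24.7  0.2 70. ] 18.729426560931042 6.8333785057722 -9.936061902917892 -9.482274389506728
[25.5  0.2 70. ] 30.004405999067338 26.920744012135135 -11.494185007241803 -12.243967153363428
```

m4 shows the block's lower edge at v≈138.2 and the carriage face at v≈35, both as predicted for the seated pose. The slot is about 11° clockwise of the bed axis. On to the driver: I re-fit the rest point with the board height fixed.

```bash
python3 -m handwheel '{"slide":[[-0.01,0.05,0],[-0.02,0.10,0],[-0.03,0.15,-0.01],[-0.04,0.2,-0.02],[-0.05,0.25,-0.03],[-0.06,0.285,-0.03],[-0.06,0.285,-0.03],[-0.06,0.285,-0.03]],"turn":[0,0,0,0,0,0,0,0],"jaw":[0.06,0.06,0.06,0.06,0.06,0.06,0.06,0.06]}' | head -2
python3 - <<'E'
from fit import *
cap('wrist','ws3')
g=lambda x,y:(220+x/3.3,60+y/3.3)
S=[('ws1',(37,37,12),g(70,96)),('ws1',(37,-37,12),g(257,54)),('ws1',(-37,-37,12),g(290,240)),('ws1',(-37,37,12),g(108,278)),('ws1',(0,0,77),g(195,237))]
x,r=fit([.51,.285,.083,.2],S,3); print(x,r.ravel()); R,o=frame([x[0],x[1],.083,x[2]]); rest=o+R@[0,0,.044]; print('rest',rest)
# handle segmentation: dark brown in the new view vs. prediction
im=cv2.imread('pics/raw_ws3.png').astype(int); b,gg,rr=im[:,:,0],im[:,:,1],im[:,:,2]
print('pred end',proj('ws3',o+R@[0,0,.077]),'rest',proj('ws3',rest), 'board',proj('ws3',np.array([o+R@(np.array(c)/1e3) for c in ((37,37,12),(37,-37,12),(-37,-37,12),(-37,37,12))])).round(1).tolist())
m=((rr>gg+12)&(rr<115)&(gg<75)).astype(np.uint8); m=cv2.morphologyEx(m,cv2.MORPH_OPEN,np.ones((3,3)))
c=max(cv2.findContours(m[:235],0,1)[0],key=cv2.contourArea); print('handle',cv2.contourArea(c),cv2.minAreaRect(c),cv2.boundingRect(c))
m=((rr>gg+25)&(rr>90)&(gg<130)&(b<gg)).astype(np.uint8); c=max(cv2.findContours(m[:235],0,1)[0],key=cv2.contourArea); print('board',cv2.contourArea(c),cv2.boxPoints(cv2.minAreaRect(c)))
E
```

```text
t: 12.95
tool_pos: [0.4403, 0.2763, 0.2756]
[0.51975328 0.29464034 0.19595335] [1.1 0.3 1.  0.2 1.3 0.3 1.1 0.8 0.1 0.3]
rest [0.50219936 0.29115587 0.123196  ]
pred end [[274.99827644 152.0903159 ]] rest [[275.203134   136.76814438]] board [[238.5, 89.1], [311.7, 89.0], [307.6, 154.8], [243.6, 154.9]]
handle 1370.5 ((276.229736328125, 135.3783721923828), (53.42966842651367, 34.52378845214844), 80.53767395019531) (260, 109, 38, 54)
board 3843.5 [[238.  83.]
 [310.  83.]
 [310. 159.]
 [238. 159.]]
```

```bash
python3 -m handwheel '{"slide":[[0.04,0.01,0],[0.0604,0.0153,-0.02],[0.0604,0.0153,-0.06],[0.0604,0.0153,-0.1],[0.0604,0.0153,-0.14],[0.0604,0.0153,-0.165],[0.0604,0.0153,-0.171],[0.0604,0.0153,-0.171]],"turn":[0,0.2,0.2,0.2,0.2,0.2,0.2,0.2],"jaw":[0.06,0.06,0.06,0.06,0.06,0.06,0.06,0.06]}'
python3 -m handwheel '{"slide":[[0,0,0],[0,0,0],[0,0,0],[0,0,0],[0,0,0],[0,0,0]],"turn":[0,0,0,0,0,0],"jaw":[0.015,0.015,0.015,0.015,0.015,0.015]}'
python3 -m handwheel '{"slide":[[-0.004,0,0.01],[-0.012,0,0.03],[-0.022,-0.004,0.05],[-0.032,-0.006,0.075],[-0.042,-0.008,0.095],[-0.042,-0.008,0.095],[-0.042,-0.008,0.095]],"turn":[0,0,0,0,0,0,0],"jaw":[0.015,0.015,0.015,0.015,0.015,0.015,0.015]}'
python3 - <<'E'
from fit import *
cap('wrist','wh1')
s=robot.get_state(); T=s['tool_pos']; print(T,s['orientation'])
R,_=frame([0,0,0,.1955]); G=np.array([.5022,.2912,.1232])-np.array([.5012,.291,.1061])  # driver_grip rel TCP
print('pred blade', proj('wh1',np.array([T+G+R@[0,0,-.101],T+G+R@[0,0,-.032]])))
crop('wh1',180,60,380,210,4,'wh1')
E
```

```text
t: 13.8
tool_pos: [0.5016, 0.2898, 0.1059]
orientation: [3.126, 0.305, -0.002]
ft_force: [0.2, -0.2, 0.0]
grip_width: 0.0601
grasp_force: 0.0
t: 14.4
tool_pos: [0.5015, 0.2913, 0.1071]
orientation: [-3.126, -0.308, -0.001]
ft_force: [-1.1, -1.0, 3.7]
grip_width: 0.0254
grasp_force: 30.0
t: 15.1
tool_pos: [0.4593, 0.2831, 0.2015]
orientation: [-3.126, -0.308, -0.001]
ft_force: [-0.1, 0.2, -1.1]
grip_width: 0.0257
grasp_force: 30.0
[0.45906008 0.28287514 0.20062862] [ 3.12576224e+00  3.07722025e-01 -1.71982539e-03]
pred blade [[278.32304895 166.67738469]
 [278.29141567 223.23908541]]
```

View pics/wh1.png

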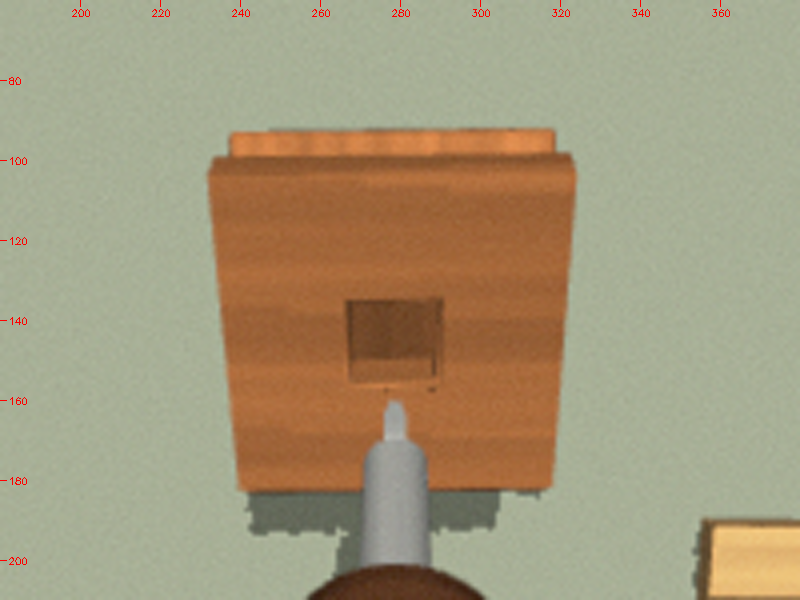

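The driver's blade tip is at about (278.5,160). It is seen edge-on, so the blade width lies in the tilt plane. For a short stroke in the slot, I'll first re-index the driver about its own axis in the loose hole: two turns of −20°, regripping after each.

```bash
python3 -m handwheel '{"slide":[[0.02,0.004,-0.045],[0.034,0.0065,-0.077],[0.0404,0.0077,-0.0913],[0.0404,0.0077,-0.0913],[0.0404,0.0077,-0.0913]],"turn":[0,0,0,0,0],"jaw":[0.015,0.015,0.015,0.015,0.015]}'
python3 -m handwheel '{"slide":[[0,0.0025,0],[0,0.005,0],[0,0.0057,0],[0,0.0057,0],[0,0.0057,0],[0,0.0057,0],[0,0.0057,0],[0,0.0057,0]],"turn":[-8.5,-17,-20,-20,-20,-20,-20,-20],"jaw":[0.015,0.015,0.015,0.015,0.045,0.045,0.045,0.045]}'
python3 -m handwheel '{"slide":[[0,-0.003,0],[0,-0.005,0],[0.0016,-0.0054,-0.0037],[0.0016,-0.0054,-0.0037],[0.0016,-0.0054,-0.0037],[0.0016,-0.0054,-0.0037],[0.0016,-0.0054,-0.0037],[0.0016,-0.0054,-0.0037]],"turn":[8.5,17,20,20,20,20,20,20],"jaw":[0.045,0.045,0.045,0.045,0.015,0.015,0.015,0.015]}'
python3 -m handwheel '{"slide":[[-0.0016,-0.0003,0.0037],[-0.0016,-0.0003,0.0037],[-0.0015,0.0025,0.0037],[-0.0015,0.005,0.0037],[-0.0016,0.0054,0.0037],[-0.0016,0.0054,0.0037],[-0.0016,0.0054,0.0037],[-0.0016,0.0054,0.0037]],"turn":[0,0,-8.5,-17,-20,-20,-20,-20],"jaw":[0.015,0.015,0.015,0.015,0.015,0.015,0.045,0.045]}'
python3 -m handwheel '{"slide":[[0,0,0],[0,0,0],[0,-0.003,0],[0,-0.005,0],[0.0016,-0.0054,-0.0037],[0.0016,-0.0054,-0.0037],[0.0016,-0.0054,-0.0037]],"turn":[0,0,8.5,17,20,20,20],"jaw":[0.045,0.045,0.045,0.045,0.045,0.015,0.015]}'
python3 -m handwheel '{"slide":[[0,0,0],[0,0,0],[0,0,0],[-0.02,-0.004,0.046],[-0.042,-0.008,0.095],[-0.042,-0.008,0.095],[-0.042,-0.008,0.095],[-0.042,-0.008,0.095]],"turn":[0,0,0,0,0,0,0,0],"jaw":[0.015,0.015,0.015,0.015,0.015,0.015,0.015,0.015]}'
python3 - <<'E'
from h import *
cap('wrist','wh2')
# silver (grey, low saturation, not bench) mask near the blade: per-row extents, before and after
for t in ('wh1','wh2'):
    im=cv2.imread(f'pics/raw_{t}.png').astype(int); out=[]
    for v in range(150,205,3):
        r=im[v,250:310]; m=np.where((r.max(1)-r.min(1)<22))[0]
        out.append((v,m.min()+250,m.max()+250) if len(m) else (v,))
    print(t,[tuple(map(int,o)) for o in out])
E
```

```text
t: 15.65
tool_pos: [0.4996, 0.2907, 0.11]
orientation: [3.126, 0.307, -0.002]
ft_force: [-0.7, 0.4, -0.5]
grip_width: 0.0254
grasp_force: 43.3
t: 16.45
tool_pos: [0.4998, 0.2965, 0.1104]
orientation: [-3.132, 0.24, -0.0]
ft_force: [0.5, 0.3, 0.4]
grip_width: 0.0453
grasp_force: 0.0
t: 17.25
tool_pos: [0.5015, 0.2914, 0.1067]
orientation: [-3.126, -0.307, -0.001]
ft_force: [-0.2, 0.3, 0.2]
grip_width: 0.0254
grasp_force: 30.0
t: 18.05
tool_pos: [0.4996, 0.2963, 0.1102]
orientation: [3.132, -0.239, -0.001]
ft_force: [-0.6, 1.2, 0.1]
grip_width: 0.0388
grasp_force: 0.1
t: 18.75
tool_pos: [0.5013, 0.2911, 0.1065]
orientation: [3.127, 0.306, -0.0]
ft_force: [0.1, -0.4, 0.5]
grip_width: 0.032
grasp_force: 0.0
t: 19.55
tool_pos: [0.4589, 0.2827, 0.2002]
orientation: [3.125, 0.307, -0.003]
ft_force: [1.1, -1.0, -2.0]
grip_width: 0.0257
grasp_force: 30.0
wh1 [(150,), (153,), (156,), (159,), (162, 277, 279), (165, 276, 280), (168, 276, 280), (171, 274, 283), (174, 272, 285), (177, 271, 285), (180, 271, 286), (183, 254, 309), (186, 250, 307), (189, 250, 303), (192, 250, 302), (195, 265, 287), (198, 264, 287), (201, 256, 288), (204, 262, 263)]
wh2 [(150,), (153,), (156,), (159,), (162, 281, 283), (165, 279, 285), (168, 276, 285), (171, 274, 285), (174, 272, 285), (177, 271, 286), (180, 271, 286), (183, 250, 308), (186, 250, 304), (189, 250, 303), (192, 250, 297), (195, 264, 287), (198, 264, 287), (201, 263, 287), (204, 263, 266)]
```

```bash
cat > drv.py <<'E'
from fit import *
Rb,ob=frame([.6237,.002,.0894,.1919]); Rr,_=frame([0,0,0,.1955])
G=np.array([.5022,.2912,.1232])-np.array([.5012,.291,.1061])
tipv=G+Rr@[0,0,-.101]; slot=ob+Rb@[.025,0,.07]; ax=Rb[:,2]
Z=lambda th: Ro.from_euler('z',th,degrees=True).as_matrix()
def tcp(th,depth,off=(0,0)): return slot-ax*depth+Rb[:,:2]@np.array(off)-Z(th)@tipv
def blade(th,beta):
    b=Rb.T@Z(th)@Rr@Ro.from_euler('z',beta,degrees=True).as_matrix(); return np.degrees(np.arctan2(b[1,0],b[0,0])).round(1), np.degrees(np.arccos(b[2,2])).round(1)
E
python3 - <<'E'
from drv import *
T=np.array([.4589,.2827,.2002])
for be in (0,-25,-30,-35,-40,-45):
    D=Rr@Ro.from_euler('z',be,degrees=True).as_matrix(); print(be,proj('wh2',np.array([T+G+D@(np.array(c)/1e3) for c in ((6,1.3,-101),(6,-1.3,-101),(7,2,-92),(7,-2,-92))])).round(1).ravel())
C=np.array([.4592,.283,.2011]); print('above',(tcp(22,-.02)-C).round(4))
for th in (22,14,6,-2,-10,-18,-26): print(th,blade(th,-34),(tcp(th,.0075)-tcp(22,-.02)).round(4))
E
```

```text
0 [276.3 159.4 279.7 159.4 275.3 164.  280.6 164. ]
-25 [279.7 159.4 282.8 160.6 279.5 163.8 284.3 165.8]
-30 [280.4 159.5 283.3 161.  280.3 163.9 285.  166.3]
-35 [281.1 159.7 283.8 161.5 281.2 164.1 285.5 166.8]
-40 [281.7 160.  284.2 161.9 281.9 164.4 286.  167.4]
-45 [282.3 160.3 284.6 162.4 282.7 164.7 286.4 168.1]
above [ 0.1158 -0.3067  0.0559]
22 (np.float64(-13.4), np.float64(9.0)) [ 0.011   0.0021 -0.0251]
14 (np.float64(-20.9), np.float64(5.8)) [ 0.0081  0.0073 -0.0251]
6 (np.float64(-28.3), np.float64(2.5)) [ 0.006   0.0127 -0.0251]
-2 (np.float64(-35.6), np.float64(0.7)) [ 0.0046  0.0185 -0.0251]
-10 (np.float64(-42.9), np.float64(4.0)) [ 0.0041  0.0243 -0.0251]
-18 (np.float64(-50.1), np.float64(7.2)) [ 0.0044  0.0302 -0.0251]
-26 (np.float64(-57.2), np.float64(10.4)) [ 0.0055  0.0359 -0.0251]
```

```bash
python3 -m handwheel '{"slide":[[0,-0.01,0.04],[0.02,-0.05,0.0559],[0.04,-0.095,0.0559],[0.06,-0.14,0.0559],[0.08,-0.185,0.0559],[0.1,-0.23,0.0559],[0.11,-0.27,0.0559],[0.1158,-0.3067,0.0559]],"turn":[0,4,8,12,16,20,22,22],"jaw":[0.015,0.015,0.015,0.015,0.015,0.015,0.015,0.015]}' |head -1
python3 -m handwheel '{"slide":[[0,0,0],[0,0,0],[0.004,0.0008,-0.0091],[0.008,0.0015,-0.0183],[0.0095,0.0018,-0.0217],[0.011,0.0021,-0.0251],[0.011,0.0021,-0.0251]],"turn":[0,0,0,0,0,0,0],"jaw":[0.015,0.015,0.015,0.015,0.015,0.015,0.015]}'
python3 -c "
from drv import *
s=robot.get_state(); print('target',tcp(22,.0075),s['tool_pos']-tcp(22,.0075),s['ft_torque'])"
```

```text
t: 20.4
t: 21.1
tool_pos: [0.5856, -0.0201, 0.2321]
orientation: [-3.008, -0.9, 0.002]
ft_force: [-1.0, 2.8, 0.0]
grip_width: 0.0255
grasp_force: 30.0
target [ 0.58593864 -0.02154748  0.2318331 ] [-0.00031744  0.00145839  0.00024442] [0.63252378 0.54968065 0.05975862]
```

```bash
python3 -m handwheel '{"slide":[[-0.0015,0.0026,0],[-0.0029,0.0052,0],[-0.004,0.0079,0],[-0.005,0.0106,0],[-0.0057,0.0135,0],[-0.0064,0.0164,0],[-0.0064,0.0164,0]],"turn":[-4,-8,-12,-16,-20,-24,-24],"jaw":[0.015,0.015,0.015,0.015,0.015,0.015,0.015]}'
python3 -m handwheel '{"slide":[[-0.0003,0.0029,0],[-0.0005,0.0058,0],[-0.0004,0.0088,0],[-0.0002,0.0117,0],[0.0003,0.0146,0],[0.0009,0.0174,0],[0.0009,0.0174,0]],"turn":[-4,-8,-12,-16,-20,-24,-24],"jaw":[0.015,0.015,0.015,0.015,0.015,0.015,0.015]}'
python3 -c "
from drv import *
s=robot.get_state(); print((s['tool_pos']-tcp(-26,.0075)).round(4),s['ft_torque'])"
```

```text
t: 21.8
tool_pos: [0.5801, -0.0042, 0.2324]
orientation: [-3.131, -0.255, -0.002]
ft_force: [0.1, 2.9, -0.9]
grip_width: 0.0257
grasp_force: 30.0
t: 22.5
tool_pos: [0.5808, 0.0123, 0.2328]
orientation: [3.115, -0.4, 0.001]
ft_force: [-1.1, 0.6, 1.1]
grip_width: 0.0253
grasp_force: 30.0
[0.0003 0.     0.001 ] [0.17166539 0.3420159  0.07528268]
```

```bash
python3 -m handwheel '{"slide":[[-0.003,-0.0006,0.0068],[-0.006,-0.0011,0.0137],[-0.01,-0.0019,0.0228],[-0.025,-0.006,0.04],[-0.05,-0.013,0.065],[-0.0797,-0.0216,0.0753],[-0.0797,-0.0216,0.0753],[-0.0797,-0.0216,0.0753]],"turn":[0,0,0,8,16,24,26,26],"jaw":[0.015,0.015,0.015,0.015,0.015,0.015,0.015,0.015]}'
cat > ang.py <<'E'
from drv import *
def rect(tag,half=24,s=6):
    g=np.arange(-half,half,1/s); Y,X=np.meshgrid(g,g)   # rows: bed x, cols: bed y
    P=ob+(np.stack([25+X.ravel(),Y.ravel(),70+0*X.ravel()],1)/1e3)@Rb.T
    uv=proj(tag,P).astype(np.float32).reshape(*X.shape,2)
    return cv2.remap(cv2.cvtColor(cv2.imread(f'pics/raw_{tag}.png'),6),uv[...,0],uv[...,1],1).astype(np.float32)
def rot(tag,ref='wd1',s=6):
    a,b=rect(ref),rect(tag); n=a.shape[0]; c=n//2; k=int(13*s); yy,xx=np.mgrid[-k:k,-k:k]; m=((yy**2+xx**2)<(12.5*s)**2).astype(np.float32)
    best=[]
    for d in np.arange(-120,20,2.):
        # rows=+x, cols=+y ; turning by +d (x towards y) of the content
        M=cv2.getRotationMatrix2D((c,c),d,1); 
        r=cv2.warpAffine(a,M,(n,n))[c-k:c+k,c-k:c+k]
        w=b[c-k-18:c+k+18,c-k-18:c+k+18]; q=cv2.matchTemplate(w,r,cv2.TM_CCOEFF_NORMED,mask=m); best.append((float(np.nanmax(q)),d))
    return sorted(best,reverse=True)[:4]
def slotdark(tag):  # dark/grad blob of the slot: print rectified picture stats
    b=rect(tag); return b
E
python3 - <<'E'
from ang import *
cap('wrist','we1')
print('check',rot('wj2')); print('now',rot('we1'))
a=[cv2.resize(cv2.flip(rect(t),-1),None,fx=1.35,fy=1.35).astype(np.uint8) for t in ('wd1','we1')]; cv2.imwrite('pics/rect.png',np.hstack(a))
E
```

```text
t: 23.3
tool_pos: [0.5003, -0.0098, 0.3092]
orientation: [3.126, 0.307, 0.004]
ft_force: [0.3, 0.2, -0.9]
grip_width: 0.0255
grasp_force: 30.0
check [(0.816617488861084, np.float64(2.0)), (0.8165032863616943, np.float64(0.0)), (0.8115313649177551, np.float64(-2.0)), (0.8098035454750061, np.float64(4.0))]
now [(0.7475639581680298, np.float64(-30.0)), (0.7458338737487793, np.float64(-28.0)), (0.7412585020065308, np.float64(-32.0)), (0.7348011136054993, np.float64(-26.0))]
```

The head has turned about 30° clockwise, putting the slot at about −41°. I re-index the driver again in the rack with the same sequence, then look at the blade.

```bash
python3 -m handwheel '{"slide":[[-0.007,0.05,0],[-0.014,0.1,0],[-0.021,0.15,-0.02],[-0.028,0.195,-0.04],[-0.035,0.24,-0.07],[-0.0416,0.28,-0.09],[-0.0416,0.2923,-0.106],[-0.0416,0.2923,-0.106]],"turn":[0,0,0,0,0,0,0,0],"jaw":[0.015,0.015,0.015,0.015,0.015,0.015,0.015,0.015]}' | sed -n 1,2p
python3 -m handwheel '{"slide":[[0,0,0],[0.02,0.004,-0.045],[0.034,0.0065,-0.077],[0.0404,0.0077,-0.0913],[0.0404,0.0077,-0.0913],[0.0404,0.0077,-0.0913]],"turn":[0,0,0,0,0,0],"jaw":[0.015,0.015,0.015,0.015,0.015,0.015]}'
python3 -m handwheel '{"slide":[[0,0.0025,0],[0,0.005,0],[0,0.0057,0],[0,0.0057,0],[0,0.0057,0],[0,0.0057,0],[0,0.0057,0],[0,0.0057,0]],"turn":[-8.5,-17,-20,-20,-20,-20,-20,-20],"jaw":[0.015,0.015,0.015,0.015,0.045,0.045,0.045,0.045]}' | sed -n 2,4p
python3 -m handwheel '{"slide":[[0,-0.003,0],[0,-0.005,0],[0.0016,-0.0054,-0.0037],[0.0016,-0.0054,-0.0037],[0.0016,-0.0054,-0.0037],[0.0016,-0.0054,-0.0037],[0.0016,-0.0054,-0.0037],[0.0016,-0.0054,-0.0037]],"turn":[8.5,17,20,20,20,20,20,20],"jaw":[0.045,0.045,0.045,0.045,0.015,0.015,0.015,0.015]}' | sed -n 2,6p
python3 -m handwheel '{"slide":[[-0.0016,-0.0003,0.0037],[-0.0016,-0.0003,0.0037],[-0.0015,0.0025,0.0037],[-0.0015,0.005,0.0037],[-0.0016,0.0054,0.0037],[-0.0016,0.0054,0.0037],[-0.0016,0.0054,0.0037],[-0.0016,0.0054,0.0037]],"turn":[0,0,-8.5,-17,-20,-20,-20,-20],"jaw":[0.015,0.015,0.015,0.015,0.015,0.015,0.045,0.045]}' | sed -n 2,4p
python3 -m handwheel '{"slide":[[0,0,0],[0,0,0],[0,-0.003,0],[0,-0.005,0],[0.0016,-0.0054,-0.0037],[0.0016,-0.0054,-0.0037],[0.0016,-0.0054,-0.0037]],"turn":[0,0,8.5,17,20,20,20],"jaw":[0.045,0.045,0.045,0.045,0.045,0.015,0.015]}' | sed -n 2,4p
python3 -m handwheel '{"slide":[[0,0,0],[0,0,0],[0,0,0],[-0.02,-0.004,0.046],[-0.042,-0.008,0.095],[-0.042,-0.008,0.095],[-0.042,-0.008,0.095],[-0.042,-0.008,0.095]],"turn":[0,0,0,0,0,0,0,0],"jaw":[0.015,0.015,0.015,0.015,0.015,0.015,0.015,0.015]}'
python3 - <<'E'
from drv import *
cap('wrist','wh3'); T=robot.get_state()['tool_pos']
im=cv2.imread('pics/raw_wh3.png').astype(int); out=[]
for v in range(158,184,2):
    r=im[v,250:310]; m=np.where((r.max(1)-r.min(1)<22))[0]; out.append((v,int(m.min()+250),int(m.max()+250)) if len(m) else (v,))
print(out)
for be in (-50,-55,-60,-65,-70,-75):
    D=Rr@Ro.from_euler('z',be,degrees=True).as_matrix(); print(be,proj('wh3',np.array([T+G+D@(np.array(c)/1e3) for c in ((6,1.3,-101),(6,-1.3,-101),(-6,1.3,-101),(7,2,-92),(7,-2,-92))])).round(1).ravel())
E
```

```text
t: 24.15
tool_pos: [0.4576, 0.2845, 0.1982]
t: 24.75
tool_pos: [0.5014, 0.2905, 0.1115]
orientation: [-3.126, -0.306, -0.005]
ft_force: [3.0, 0.8, -2.1]
grip_width: 0.0153
grasp_force: 1.3
tool_pos: [0.4991, 0.2963, 0.1103]
orientation: [3.132, -0.24, -0.002]
ft_force: [1.1, 0.1, 0.1]
tool_pos: [0.5012, 0.2909, 0.1066]
orientation: [3.126, 0.307, -0.001]
ft_force: [-0.4, -0.1, -0.5]
grip_width: 0.0165
grasp_force: 0.2
tool_pos: [0.4997, 0.2964, 0.1103]
orientation: [3.132, -0.239, -0.0]
ft_force: [0.4, 0.1, 0.0]
tool_pos: [0.5013, 0.291, 0.1065]
orientation: [3.127, 0.306, -0.0]
ft_force: [0.3, -0.2, -0.6]
t: 28.65
tool_pos: [0.459, 0.2826, 0.2005]
orientation: [3.125, 0.308, -0.002]
ft_force: [0.2, -0.4, -0.2]
grip_width: 0.0146
grasp_force: 0.0
[(158,), (160,), (162,), (164,), (166,), (168,), (170,), (172,), (174, 272, 284), (176, 272, 286), (178, 272, 286), (180, 272, 287), (182, 272, 309)]
-50 [282.9 160.8 285.  163.1 271.2 169.5 283.5 165.3 286.9 168.9]
-55 [283.4 161.2 285.3 163.7 270.9 169.  284.2 165.7 287.2 169.5]
-60 [283.9 161.7 285.6 164.2 270.6 168.4 284.8 166.2 287.4 170.2]
-65 [284.4 162.1 285.7 164.8 270.4 167.9 285.4 166.8 287.5 171. ]
-70 [284.7 162.6 285.8 165.4 270.3 167.3 285.9 167.3 287.6 171.7]
-75 [285.1 163.2 285.9 166.  270.2 166.7 286.4 168.  287.6 172.4]
```

The grip was lost while re-inserting, so I need to look at where the driver went. This uses the last picture, as a mosaic.

Run:
```python
from h import *
cap('scene','sf'); cap('top','tf')
def tile(tag,u0,v0,u1,v1,s): crop(tag,u0,v0,u1,v1,s,'tmp'); return cv2.imread('pics/tmp.png')
a=tile('sf',270,210,400,340,3); b=tile('wh3',120,30,440,280,1.25); c=tile('we1',140,0,420,240,1.4) ; d=tile('tf',150,160,260,250,3.5)
z=np.zeros((600,800,3),np.uint8)
z[:a.shape[0],:a.shape[1]]=a; z[:b.shape[0],395:395+b.shape[1]]=b[:,:405]
d=cv2.resize(d,(385,205)); z[395:600,:385]=d; c=cv2.resize(c,(330,280)); z[318:598,430:760]=c
cv2.imwrite('pics/m5.png',z)
```

```text
(no output)
```

View pics/m5.png

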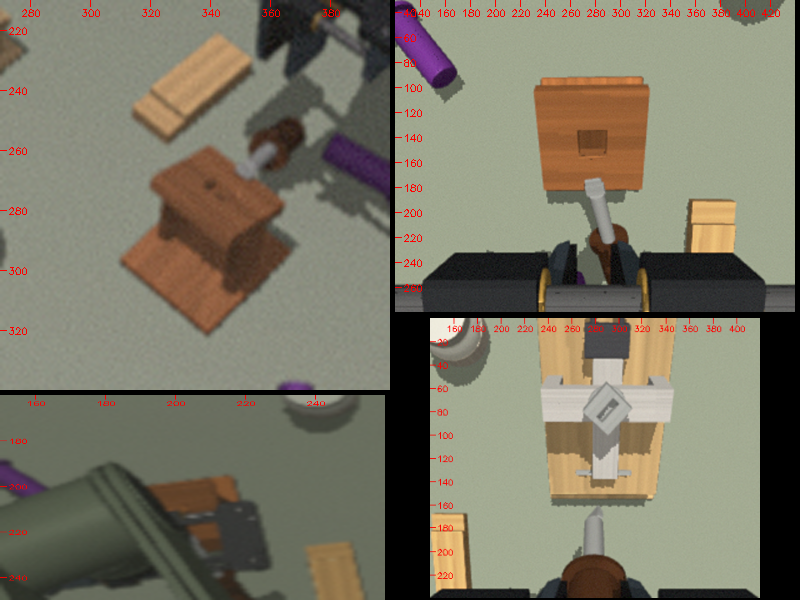

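m5 shows the driver out of the hole, leaning against the robot-side edge of the board. The blade is up at about (279,174) in wh3 and (352,266) in scene, and the handle is low at about (293,244) and (368,253). The head shows clearly turned to about −41°. I triangulate the driver so I can pick it up again.

Run:
```python
from drv import *
for n,a,b in (('tip',(279.5,175),(351.7,267)),('shaftmid',(284,200),(357,262.5)),('shoulder',(291,220),(361,259)),('shoulder2',(291,220),(360,260.5)),('hend',(293.6,248),(367,254))):
    X,r=tri(('wh3',a),('sf',b)); print(n,X.round(4),r)
Rk,ok=frame([.5198,.2946,.083,.196])
print('board near edge top/bottom',(ok+Rk@[-.037,0,.012]).round(4),(ok+Rk@[-.037,0,0]).round(4))
for n,uv in (('tip',(279.5,175)),('shoulder',(291,220))): print(n,[onz('wh3',uv,z).round(3).tolist() for z in (.03,.06,.09)])
# dark-brown handle + grey shaft pixel sets in scene
im=cv2.imread('pics/raw_sf.png').astype(int)[235:285,335:385]; ref=cv2.imread('pics/raw_scene0.png').astype(int)[235:285,335:385]
b,g,r=im[...,0],im[...,1],im[...,2]
for n,m in (('brown',(r>g+6)&(r<85)&(g<60)),('grey',(abs(r-g)<12)&(abs(g-b)<14)&(r>115))):
    k,l,s,c=cv2.connectedComponentsWithStats(m.astype(np.uint8)); print(n,[(s[i][:5]+[335,235,0,0,0]).tolist() for i in range(1,k) if s[i][4]>12])
```

```text
tip [0.488  0.2883 0.0883] [np.float64(1.6), np.float64(1.6)]
shaftmid [0.4632 0.2789 0.0743] [np.float64(1.8), np.float64(1.8)]
shoulder [0.4389 0.2666 0.0538] [np.float64(2.4), np.float64(2.4)]
shoulder2 [0.4375 0.265  0.0446] [np.float64(1.2), np.float64(1.2)]
hend [0.4021 0.2531 0.0295] [np.float64(0.1), np.float64(0.1)]
board near edge top/bottom [0.4819 0.2871 0.0789] [0.4866 0.288  0.068 ]
tip [[0.482, 0.286, 0.03], [0.486, 0.286, 0.06], [0.489, 0.287, 0.09]]
shoulder [[0.435, 0.263, 0.03], [0.443, 0.266, 0.06], [0.45, 0.269, 0.09]]
brown [[353, 249, 18, 18, 153], [378, 254, 7, 14, 65]]
grey [[342, 237, 11, 12, 29], [371, 246, 4, 8, 15], [343, 253, 18, 16, 84], [374, 272, 11, 13, 41], [365, 277, 11, 8, 32]]
```

Run:
```python
from drv import *
for t,uv in (('ws1',(287,198)),('ws1',(272,205)),('top0',(208.6,255)),('top0',(196,262))): print(t,onz(t,uv,.013).round(3))
im=cv2.imread('pics/raw_wh3.png').astype(int); b,g,r=im[...,0],im[...,1],im[...,2]
m=((b>g+25)&(r>g+15)).astype(np.uint8); k,l,s,c=cv2.connectedComponentsWithStats(m); print([(s[i].tolist(),c[i].round().tolist()) for i in range(1,k) if s[i][4]>15])
im=cv2.imread('pics/raw_sf.png').astype(int); b,g,r=im[...,0],im[...,1],im[...,2]
m=((b>g+20)&(r>g+12)).astype(np.uint8); k,l,s,c=cv2.connectedComponentsWithStats(m); print([(s[i].tolist(),c[i].round().tolist()) for i in range(1,k) if s[i][4]>15])
print(proj('sf',np.array([.387,.27,.013])))
# driver model silhouettes: predicted driver key points in wh3, sf
d=np.array([-.83*np.cos(np.radians(23)),-.83*np.sin(np.radians(23)),-.557]); tip=np.array([.488,.288,.088])
for L in (0,.069,.101,.134): print(L,(tip+d*L).round(3),proj('wh3',tip+d*L).round(1),proj('sf',tip+d*L).round(1))
```

```text
ws1 [0.384 0.276 0.013]
ws1 [0.373 0.301 0.013]
top0 [0.389 0.279 0.013]
top0 [0.366 0.318 0.013]
[([77, 0, 92, 100, 2472], [129.0, 54.0]), ([266, 247, 6, 10, 44], [268.0, 252.0])]
[([378, 255, 53, 34, 390], [400.0, 270.0]), ([361, 337, 15, 68, 568], [368.0, 366.0])]
[[375.34538463 259.90305522]]
0 [0.488 0.288 0.088] [[278.4 176.2]] [[350.9 266.9]]
0.069 [0.435 0.266 0.05 ] [[289.3 223.9]] [[360.7 259.1]]
0.101 [0.411 0.255 0.032] [[293.3 241.4]] [[364.9 255.7]]
0.134 [0.386 0.245 0.013] [[297.  257.2]] [[369.  252.4]]
```

A purple look-alike's handle end at (.387,.277) blocks a grip on the handle where it lies. I'll grip the driver by the shaft, carry it to clear bench at about (.42,.06), lay it down and regrip the handle there.

```bash
python3 -m handwheel '{"slide":[[-0.0025,-0.0083,-0.02],[-0.0025,-0.0083,-0.06],[-0.0025,-0.0083,-0.1],[-0.0025,-0.0083,-0.13],[-0.0025,-0.0083,-0.145],[-0.0025,-0.0083,-0.148],[-0.0025,-0.0083,-0.148]],"turn":[8,11.8,11.8,11.8,11.8,11.8,11.8],"jaw":[0.044,0.044,0.044,0.044,0.044,0.044,0.044]}'
python3 -m handwheel '{"slide":[[0,0,0],[0,0,0],[0,0,0],[0,0,0],[0,0,0]],"turn":[0,0,0,0,0],"jaw":[0.002,0.002,0.002,0.002,0.002]}'
python3 -m handwheel '{"slide":[[0,0,0.03],[0,0,0.07],[0,0,0.07],[0,0,0.07]],"turn":[0,0,0,0],"jaw":[0.002,0.002,0.002,0.002]}'
```

```text
t: 29.5
tool_pos: [0.4568, 0.2745, 0.0527]
orientation: [3.078, 0.627, -0.003]
ft_force: [-0.4, -0.1, 0.9]
grip_width: 0.0438
grasp_force: 0.0
t: 30.0
tool_pos: [0.457, 0.2748, 0.054]
orientation: [-3.078, -0.627, -0.001]
ft_force: [-0.7, 0.1, 1.6]
grip_width: 0.0112
grasp_force: 30.0
t: 30.4
tool_pos: [0.4571, 0.2749, 0.1243]
orientation: [-3.078, -0.628, -0.003]
ft_force: [-0.7, 0.8, -1.8]
grip_width: 0.0112
grasp_force: 30.0
```

```bash
python3 -m handwheel '{"slide":[[-0.006,-0.045,0],[-0.013,-0.09,0],[-0.02,-0.135,0],[-0.03,-0.18,0],[-0.037,-0.215,0],[-0.037,-0.215,-0.03],[-0.037,-0.215,-0.06],[-0.037,-0.215,-0.07]],"turn":[-3,-6,-9,-11.8,-11.8,-11.8,-11.8,-11.8],"jaw":[0.002,0.002,0.002,0.002,0.002,0.002,0.002,0.002]}'
python3 -m handwheel '{"slide":[[0,0,-0.01],[0,0,-0.02],[0,0,-0.03],[0,0,-0.038],[0,0,-0.044],[0,0,-0.047],[0,0,-0.047]],"turn":[0,0,0,0,0,0,0],"jaw":[0.002,0.002,0.002,0.002,0.002,0.002,0.002]}'
python3 -m handwheel '{"slide":[[0,0,0],[0,0,0],[0,0,0.001],[0,0,0.02],[-0.04,-0.008,0.06],[-0.08,-0.016,0.11],[-0.1,-0.02,0.14],[-0.1,-0.02,0.14]],"turn":[0,0,0,0,0,0,0,0],"jaw":[0.03,0.03,0.04,0.045,0.045,0.045,0.045,0.045]}'
python3 - <<'E'
from drv import *
cap('wrist','wl1'); cap('scene','sl1'); print(robot.get_state()['tool_pos'])
im=cv2.imread('pics/raw_wl1.png').astype(int)[:235]; b,g,r=im[...,0],im[...,1],im[...,2]
for n,m in (('brown',(r>g+8)&(r<130)&(g<90)),('grey',(abs(r-g)<14)&(abs(g-b)<16)&(g>105))):
    k,l,s,c=cv2.connectedComponentsWithStats(m.astype(np.uint8))
    for i in range(1,k):
        if s[i][4]>60:
            p=np.argwhere(l==i)[:,::-1].astype(np.float32); q=cv2.minAreaRect(p); bx=cv2.boxPoints(q); print(n,s[i].tolist(),[np.round(x,1) for x in q],[onz('wl1',z,.014)[:2].round(3).tolist() for z in bx])
E
```

```text
t: 31.2
tool_pos: [0.4173, 0.059, 0.0508]
orientation: [3.126, 0.307, -0.01]
ft_force: [2.0, 0.2, 5.7]
grip_width: 0.0111
grasp_force: 30.0
t: 31.9
tool_pos: [0.421, 0.0601, 0.007]
orientation: [-3.126, -0.308, -0.003]
ft_force: [1.2, 0.7, 5.5]
grip_width: 0.0114
grasp_force: 30.0
t: 32.7
tool_pos: [0.3185, 0.0394, 0.1495]
orientation: [3.126, 0.307, 0.008]
ft_force: [0.7, 0.0, -0.5]
grip_width: 0.0451
grasp_force: 0.0
[0.31989476 0.03968007 0.14741564]
brown [173, 0, 23, 119, 597] [array([184.,  59.]), array([118.,  22.]), np.float64(90.0)] [[0.478, 0.164], [0.481, 0.145], [0.384, 0.132], [0.38, 0.152]]
brown [0, 67, 38, 43, 1158] [array([13.1, 84.5]), array([35.5, 43.5]), np.float64(66.8)] [[0.383, 0.323], [0.404, 0.288], [0.379, 0.275], [0.356, 0.311]]
brown [261, 112, 36, 74, 2042] [array([278.5, 148.5]), array([73., 35.]), np.float64(90.0)] [[0.401, 0.072], [0.408, 0.04], [0.34, 0.026], [0.334, 0.06]]
grey [271, 40, 16, 72, 965] [array([278.5,  75.5]), array([71., 15.]), np.float64(90.0)] [[0.463, 0.074], [0.466, 0.061], [0.407, 0.049], [0.404, 0.063]]
```

The driver lies straight along the tool's centre line, blade flat (β ≈ −90°). If I close with a 6.5 mm sideways offset, it should roll about +20° as I grip the handle.

```bash
python3 -m handwheel '{"slide":[[0.03,0.01,-0.03],[0.045,0.0154,-0.07],[0.045,0.0154,-0.11],[0.045,0.0154,-0.135],[0.045,0.0154,-0.14],[0.045,0.0154,-0.14]],"turn":[0,0,0,0,0,0],"jaw":[0.045,0.045,0.045,0.045,0.045,0.045]}'
python3 -m handwheel '{"slide":[[0,0,0],[0,0,0],[0,0,0],[0,0,0],[0,0,0],[0,0,0],[0,0,0.04],[0,0,0.04]],"turn":[0,0,0,0,0,0,0,0],"jaw":[0.035,0.03,0.027,0.015,0.015,0.015,0.015,0.015]}'
python3 - <<'E'
from drv import *
cap('wrist','wl2'); s=robot.get_state(); T=s['tool_pos']; print(T)
im=cv2.imread('pics/raw_wl2.png').astype(int)[:235]; b,g,r=im[...,0],im[...,1],im[...,2]
m=((abs(r-g)<14)&(abs(g-b)<16)&(g>95)).astype(np.uint8); k,l,st,c=cv2.connectedComponentsWithStats(m)
i=max(range(1,k),key=lambda i:st[i][4]*(abs(c[i][0]-278)<25)); p=np.argwhere(l==i); print(st[i])
print([(v,int(p[p[:,0]==v,1].min()),int(p[p[:,0]==v,1].max())) for v in range(st[i][1],st[i][1]+st[i][3],3)])
for a in (0,4,8):   # blade-up inclination; predict outlines
  for be in (-90,-70,-60):
    z=Ro.from_euler('ZY',[.196,np.radians(-90-a)]).as_matrix(); D=z@Ro.from_euler('z',be,degrees=True).as_matrix()
    P=[T+np.array([0,0,.009])+D@(np.array(q)/1e3) for q in ((6,1.3,-101),(-6,1.3,-101),(6,-1.3,-101),(-6,-1.3,-101),(7,2,-93),(-7,-2,-93),(7,-2,-93),(-7,2,-93))]
    q=proj('wl2',np.array(P)); print(a,be,'end u',q[:4,0].min().round(1),q[:4,0].max().round(1),'v',q[:4,1].min().round(1),'wide u',q[4:,0].min().round(1),q[4:,0].max().round(1))
E
```

```text
t: 33.4
tool_pos: [0.3641, 0.0551, 0.0051]
orientation: [3.126, 0.308, -0.007]
ft_force: [1.0, -0.0, 0.0]
grip_width: 0.0451
grasp_force: 0.0
t: 34.2
tool_pos: [0.3674, 0.0555, 0.0492]
orientation: [-3.126, -0.308, -0.011]
ft_force: [-0.4, 0.8, -1.7]
grip_width: 0.0256
grasp_force: 30.0
[0.36621046 0.05529755 0.0478926 ]
[ 263   63   31  135 3282]
[(63, 282, 290), (66, 268, 290), (69, 268, 290), (72, 268, 291), (75, 266, 292), (78, 265, 293), (81, 266, 293), (84, 266, 293), (87, 266, 293), (90, 266, 293), (93, 266, 290), (96, 268, 290), (99, 268, 290), (102, 268, 290), (105, 265, 290), (108, 264, 290), (111, 264, 290), (114, 265, 290), (117, 264, 290), (120, 265, 290), (123, 265, 290), (126, 268, 290), (129, 268, 290), (132, 268, 290), (135, 268, 290), (138, 268, 290), (141, 268, 290), (144, 268, 290), (147, 268, 290), (150, 264, 290), (153, 264, 290), (156, 263, 290), (159, 264, 290), (162, 268, 290), (165, 264, 290), (168, 268, 290), (171, 268, 290), (174, 268, 290), (177, 268, 290), (180, 268, 290), (183, 268, 290), (186, 264, 290), (189, 264, 290), (192, 266, 290), (195, 268, 290)]
0 -90 end u 265.1 290.2 v 62.3 wide u 263.1 292.2
0 -70 end u 265.1 290.3 v 61.3 wide u 262.8 292.6
0 -60 end u 265.7 289.9 v 60.9 wide u 263.3 292.3
4 -90 end u 264.5 290.7 v 59.5 wide u 262.5 292.8
4 -70 end u 264.5 290.9 v 58.8 wide u 262.2 293.2
4 -60 end u 265.1 290.4 v 58.5 wide u 262.7 292.9
8 -90 end u 263.8 291.3 v 57.7 wide u 261.8 293.4
8 -70 end u 263.8 291.5 v 57.3 wide u 261.5 293.8
8 -60 end u 264.4 291.0 v 57.1 wide u 262.0 293.5
```

```bash
python3 -m handwheel '{"slide":[[0.0,0.05,0.003],[0.0,0.1,0.003],[0.0,0.15,0.003],[0.003,0.19,0.001],[0.006,0.21,0.001],[0.006,0.21,0.001],[0.025,0.2138,0.001],[0.0464,0.2179,0.001]],"turn":[0,0,0,0,0,0,0,0],"jaw":[0.015,0.015,0.015,0.015,0.015,0.015,0.015,0.015]}'
python3 -m handwheel '{"slide":[[0,0,0],[0,0,0.006],[0,0,0.0128],[0,0,0.0196],[0.0013,0.0003,0.0263],[0.0026,0.0005,0.033],[0.005,0.001,0.0394],[0.0074,0.0015,0.0458]],"turn":[0,0,0,0,0,0,0,0],"jaw":[0.015,0.015,0.015,0.015,0.015,0.015,0.015,0.015]}'
python3 -m handwheel '{"slide":[[0.0034,0.0007,0.006],[0.0067,0.0013,0.0117],[0.0111,0.0022,0.017],[0.0155,0.003,0.0221],[0.0207,0.0041,0.0265],[0.0258,0.0051,0.0307],[0.0326,0.0064,0.035],[0.0326,0.0064,0.035]],"turn":[0,0,0,0,0,0,0,0],"jaw":[0.015,0.015,0.015,0.015,0.015,0.015,0.015,0.015]}'
python3 -m handwheel '{"slide":[[-0.015,-0.003,0.01],[-0.04,-0.008,0.05],[-0.04,-0.008,0.08],[-0.04,-0.008,0.08],[-0.04,-0.008,0.08]],"turn":[0,0,0,0,0],"jaw":[0.015,0.015,0.015,0.015,0.015]}'
python3 - <<'E'
from drv import *
cap('wrist','wl3'); cap('scene','sl3'); s=robot.get_state(); T=s['tool_pos']; print(T)
im=cv2.imread('pics/raw_wl3.png').astype(int)[:240]; b,g,r=im[...,0],im[...,1],im[...,2]
for v in range(130,232,4):
    u=np.where((abs(r[v]-g[v])<14)&(abs(g[v]-b[v])<18)&(abs(np.arange(560)-278)<32))[0]; d=np.where((r[v]>g[v]+8)&(r[v]<110)&(abs(np.arange(560)-278)<32))[0]
    print(v,(u.min(),u.max(),len(u)) if len(u) else '-',(d.min(),d.max(),len(d)) if len(d) else '-',end=' | ')
print()
for inc in (55,60,66,72):
  for be in (-90,-70,-50):
    D=Ro.from_euler('ZY',[.196,np.radians(-(90-inc))]).as_matrix()@Ro.from_euler('z',be,degrees=True).as_matrix()
    q=proj('wl3',np.array([T+np.array([-.001,0,.009])+D@(np.array(c)/1e3) for c in ((6,1.3,-101),(6,-1.3,-101),(-6,-1.3,-101),(-6,1.3,-101),(0,0,-36))])); print(inc,be,q.round(0).astype(int).tolist())
E
```

```text
t: 35.05
tool_pos: [0.4098, 0.2715, 0.0464]
orientation: [3.124, 0.309, -0.006]
ft_force: [0.8, 0.4, -0.7]
grip_width: 0.0254
grasp_force: 30.0
t: 35.85
tool_pos: [0.4183, 0.2743, 0.0936]
orientation: [3.126, 0.308, -0.002]
ft_force: [-0.5, -0.4, -6.0]
grip_width: 0.0255
grasp_force: 30.0
t: 36.65
tool_pos: [0.4527, 0.2813, 0.1292]
orientation: [-3.126, -0.307, -0.003]
ft_force: [-3.1, 0.1, -0.8]
grip_width: 0.0252
grasp_force: 30.0
t: 37.15
tool_pos: [0.4125, 0.2735, 0.2095]
orientation: [-3.125, -0.308, -0.007]
ft_force: [-0.1, -0.0, -1.3]
grip_width: 0.0256
grasp_force: 30.0
[0.41135909 0.27277215 0.2075752 ]
130 - - | 134 - (np.int64(273), np.int64(305), 18) | 138 - (np.int64(247), np.int64(304), 21) | 142 (np.int64(247), np.int64(309), 58) - | 146 (np.int64(247), np.int64(303), 57) - | 150 (np.int64(247), np.int64(303), 54) - | 154 - - | 158 - - | 162 - - | 166 - - | 170 (np.int64(274), np.int64(286), 13) - | 174 (np.int64(270), np.int64(287), 18) - | 178 (np.int64(270), np.int64(288), 19) - | 182 (np.int64(271), np.int64(286), 16) - | 186 (np.int64(271), np.int64(286), 16) - | 
[... 751 characters left out ...]
1, 150], [279, 212]]
55 -50 [[284, 144], [286, 146], [274, 154], [272, 152], [279, 212]]
60 -90 [[286, 157], [286, 160], [271, 160], [271, 157], [279, 216]]
60 -70 [[285, 155], [286, 158], [272, 162], [271, 159], [279, 216]]
60 -50 [[283, 153], [285, 155], [274, 164], [272, 161], [279, 216]]
66 -90 [[286, 168], [286, 171], [271, 171], [271, 168], [279, 220]]
66 -70 [[285, 166], [286, 169], [272, 173], [271, 171], [279, 220]]
66 -50 [[283, 164], [285, 167], [274, 175], [272, 173], [279, 220]]
72 -90 [[286, 180], [286, 183], [271, 183], [271, 180], [279, 225]]
72 -70 [[285, 178], [286, 180], [272, 185], [271, 182], [279, 225]]
72 -50 [[283, 176], [285, 178], [274, 186], [272, 184], [279, 225]]
```

Run:
```python
from drv import *
im=cv2.imread('pics/raw_wl3.png').astype(int); b,g,r=im[...,0],im[...,1],im[...,2]
sat=im.max(2)-im.min(2)
for v in range(164,182): print(v,''.join('#' if sat[v,u]<20 else '+' if sat[v,u]<32 else '.' for u in range(262,296)))
K,R,t=cal('wl3'); T=np.array([.41136,.27277,.20757])
for inc in (65,67,69):
  for be in (-90,-80,-70,-60):
    D=Ro.from_euler('ZY',[.196,np.radians(-(90-inc))]).as_matrix()@Ro.from_euler('z',be,degrees=True).as_matrix()
    q=proj('wl3',np.array([T+np.array([-.001,0,.009])+D@(np.array(c)/1e3) for c in ((6,1.3,-101),(6,-1.3,-101),(-6,-1.3,-101),(-6,1.3,-101),(7,2,-93),(-7,2,-93))])); print(inc,be,q.round(1).tolist())
```

```text
164 ++++++++++++++++++++++++++++++++++
165 ++++++++++++++++++++++++++++++++++
166 ++++++++++++++++++++++++++++++++++
167 +++++++++++++++++++++###++++++++++
168 ++++++++++++++++++#######+++++++++
169 +++++++++++++++##########+++++++++
170 ++++++++++++#############+++++++++
171 ++++++++++################++++++++
172 +++++++++#################++++++++
173 +++++++++#################++++++++
174 ++++++++###################+++++++
175 ++++++++###################+++++++
176 +++++++####################+++++++
177 ++++++++###################+++++++
178 ++++++++###################+++++++
179 ++++++++###################+++++++
180 ++++++++##################++++++++
181 ++++++++#################+++++++++
65 -90 [[286.0, 166.5], [285.9, 169.3], [271.2, 169.3], [271.2, 166.5], [287.5, 170.9], [269.7, 170.9]]
65 -80 [[285.6, 165.4], [286.1, 168.1], [271.6, 170.3], [271.0, 167.6], [286.9, 169.6], [269.4, 172.2]]
65 -70 [[285.0, 164.3], [286.1, 167.0], [272.2, 171.3], [271.1, 168.8], [286.1, 168.4], [269.4, 173.6]]
65 -60 [[284.2, 163.4], [285.8, 165.9], [273.0, 172.2], [271.4, 169.9], [285.1, 167.3], [269.7, 175.0]]
67 -90 [[285.9, 170.2], [285.9, 173.0], [271.3, 173.0], [271.2, 170.2], [287.4, 174.4], [269.8, 174.4]]
67 -80 [[285.6, 169.1], [286.1, 171.9], [271.7, 174.1], [271.1, 171.4], [286.8, 173.1], [269.5, 175.8]]
67 -70 [[285.0, 168.1], [286.0, 170.8], [272.3, 175.1], [271.2, 172.5], [286.0, 171.9], [269.5, 177.1]]
67 -60 [[284.2, 167.2], [285.8, 169.6], [273.1, 176.0], [271.5, 173.7], [285.0, 170.8], [269.8, 178.5]]
69 -90 [[285.9, 174.0], [285.8, 176.8], [271.3, 176.8], [271.3, 174.0], [287.3, 177.9], [269.8, 177.9]]
69 -80 [[285.5, 172.9], [286.0, 175.7], [271.7, 177.9], [271.1, 175.2], [286.8, 176.6], [269.6, 179.3]]
69 -70 [[284.9, 171.9], [286.0, 174.5], [272.3, 178.9], [271.2, 176.3], [286.0, 175.4], [269.6, 180.7]]
69 -60 [[284.1, 171.0], [285.7, 173.4], [273.1, 179.8], [271.5, 177.4], [284.9, 174.3], [269.8, 182.1]]
```

```bash
cat > drv2.py <<'E'
from drv import *
import drv
D=Ro.from_euler('ZY',[.196,np.radians(-23.4)]).as_matrix()
tipv=np.array([-.001,0,.009])+D@[0,0,-.101]
def tcp(th,depth): return slot-ax*depth-Z(th)@tipv
def blade(th,beta):
    b=Rb.T@Z(th)@D@Ro.from_euler('z',beta,degrees=True).as_matrix(); return np.degrees(np.arctan2(b[1,0],b[0,0])).round(1), np.degrees(np.arccos(b[2,2])).round(1)
E
python3 - <<'E'
from drv2 import *
C=np.array([.4111,.2729,.2078]); print('above',(tcp(25,-.02)-C).round(4),'ins',(tcp(25,.0072)-tcp(25,-.02)).round(4))
for th,d in ((25,.0072),(17,.0072),(9,.0072),(1,.0072),(-7,.0072),(-15,.007),(-23,.007),(-31,.0068),(-39,.0065),(-45,.0065),(-50,.0065)): print(th,blade(th,-66),(tcp(th,d)-tcp(25,.0072)).round(4))
E
```

```text
above [ 0.1676 -0.2968  0.0577] ins [ 0.0109  0.0021 -0.0248]
25 (np.float64(-42.4), np.float64(10.1)) [0. 0. 0.]
17 (np.float64(-50.0), np.float64(6.9)) [-0.0029  0.0046  0.    ]
9 (np.float64(-57.5), np.float64(3.8)) [-0.0052  0.0096  0.    ]
1 (np.float64(-64.9), np.float64(0.8)) [-0.0068  0.0148  0.    ]
-7 (np.float64(-72.2), np.float64(2.8)) [-0.0076  0.0202 -0.    ]
-15 (np.float64(-79.4), np.float64(6.0)) [-0.0077  0.0256  0.0002]
-23 (np.float64(-86.7), np.float64(9.1)) [-0.007   0.0311  0.0002]
-31 (np.float64(-94.0), np.float64(12.3)) [-0.0056  0.0363  0.0004]
-39 (np.float64(-101.4), np.float64(15.3)) [-0.0035  0.0413  0.0006]
-45 (np.float64(-107.1), np.float64(17.6)) [-0.0015  0.0448  0.0006]
-50 (np.float64(-111.9), np.float64(19.5)) [0.0005 0.0476 0.0006]
```

```bash
python3 -m handwheel '{"slide":[[0.005,-0.02,0.04],[0.025,-0.06,0.0577],[0.05,-0.1,0.0577],[0.075,-0.14,0.0577],[0.1,-0.18,0.0577],[0.125,-0.22,0.0577],[0.15,-0.26,0.0577],[0.1676,-0.2968,0.0577]],"turn":[3,7,11,15,19,23,25,25],"jaw":[0.015,0.015,0.015,0.015,0.015,0.015,0.015,0.015]}' | head -1
python3 -m handwheel '{"slide":[[0,0,0],[0,0,0],[0.004,0.0008,-0.0091],[0.008,0.0015,-0.0183],[0.0095,0.0018,-0.0216],[0.0109,0.0021,-0.0248],[0.0109,0.0021,-0.0248]],"turn":[0,0,0,0,0,0,0],"jaw":[0.015,0.015,0.015,0.015,0.015,0.015,0.015]}'
python3 -c "
from drv2 import *
s=robot.get_state(); print((s['tool_pos']-tcp(25,.0072)).round(4))"
```

```text
t: 38.05
t: 38.75
tool_pos: [0.5896, -0.0211, 0.2407]
orientation: [-2.985, -0.978, 0.001]
ft_force: [-0.1, -0.1, -1.0]
grip_width: 0.0253
grasp_force: 30.0
[0.0001 0.0007 0.0001]
```

```bash
python3 -m handwheel '{"slide":[[-0.0015,0.0023,0],[-0.0029,0.0046,0],[-0.0041,0.0071,0],[-0.0052,0.0096,0],[-0.006,0.0122,0],[-0.0068,0.0148,0],[-0.0072,0.0175,0],[-0.0076,0.0202,0]],"turn":[-4,-8,-12,-16,-20,-24,-28,-32],"jaw":[0.015,0.015,0.015,0.015,0.015,0.015,0.015,0.015]}'
python3 -m handwheel '{"slide":[[0,0.0027,0.0001],[-0.0001,0.0054,0.0002],[0.0002,0.0082,0.0002],[0.0006,0.0109,0.0002],[0.0013,0.0135,0.0003],[0.002,0.0161,0.0004],[0.003,0.0186,0.0005],[0.0041,0.0211,0.0006]],"turn":[-4,-8,-12,-16,-20,-24,-28,-32],"jaw":[0.015,0.015,0.015,0.015,0.015,0.015,0.015,0.015]}'
python3 -c "
from drv2 import *
s=robot.get_state(); print((s['tool_pos']-tcp(-39,.0065)).round(4),s['qpos'][5])"
```

```text
t: 39.55
tool_pos: [0.5823, -0.0014, 0.2419]
orientation: [3.139, 0.112, 0.002]
ft_force: [0.1, -0.3, -0.4]
grip_width: 0.025
grasp_force: 30.0
t: 40.35
tool_pos: [0.5857, 0.019, 0.2424]
orientation: [3.047, -0.757, -0.0]
ft_force: [-0.9, -1.7, -0.1]
grip_width: 0.0254
grasp_force: 30.0
[-0.0004 -0.0005  0.0011] 2.072135617020552
```

```bash
python3 -m handwheel '{"slide":[[0.0014,0.0024,0],[0.0028,0.0046,0],[0.0028,0.0046,0],[0.0014,0.0024,0],[0.0007,0.0012,0],[0.0007,0.0012,0]],"turn":[-4,-8,-8,-4,-2,-2],"jaw":[0.015,0.015,0.015,0.015,0.015,0.015]}'
python3 -m handwheel '{"slide":[[-0.003,-0.0006,0.0068],[-0.006,-0.0011,0.0137],[-0.01,-0.0019,0.0228],[-0.025,-0.007,0.04],[-0.045,-0.017,0.06],[-0.07,-0.027,0.065],[-0.086,-0.03,0.0658],[-0.086,-0.03,0.0658]],"turn":[0,0,0,8,16,24,32,40],"jaw":[0.015,0.015,0.015,0.015,0.015,0.015,0.015,0.015]}'
python3 -m handwheel '{"slide":[[0,0,0],[0,0,0]],"turn":[1,1],"jaw":[0.015,0.015]}' | head -3
python3 - <<'E'
from ang import *
cap('wrist','we2'); s=robot.get_state(); T=s['tool_pos']; print(T,2*np.degrees(np.arctan2(s['orientation'][1],s['orientation'][0])))
print('vs wd1',rot('we2')); print('vs we1',rot('we2','we1'))
im=cv2.imread('pics/raw_we2.png').astype(int); g=im.max(2)-im.min(2)
import drv2
print('tip pred',proj('we2',np.array([T+drv2.tipv,T+np.array([-.001,0,.009])+drv2.D@[0,0,-.036]])).round(1).tolist())
for v in range(150,200,2): print(v,''.join('#' if g[v,u]<20 else '.' for u in range(255,305)))
b=rect('we2',20,1.5).astype(int); b=b[::-1,::-1]
print('\n'.join(''.join(' .:-=+*#%@'[min(9,(x-60)//18)] if x>60 else ' ' for x in r) for r in b[::1]))
E
```

```text
t: 40.95
tool_pos: [0.5859, 0.0203, 0.2428]
orientation: [3.036, -0.805, -0.001]
ft_force: [-5.0, -1.8, 5.9]
grip_width: 0.0252
grasp_force: 30.0
t: 41.75
tool_pos: [0.4996, -0.0095, 0.3095]
orientation: [3.128, 0.288, 0.004]
ft_force: [0.9, 0.3, -0.5]
grip_width: 0.0255
grasp_force: 30.0
t: 41.95
tool_pos: [0.5014, -0.0092, 0.3082]
orientation: [3.127, 0.304, 0.002]
[ 0.50139465 -0.00917174  0.30792022] 11.122495362205782
vs wd1 [(0.6584454774856567, np.float64(-64.0)), (0.6578819155693054, np.float64(-62.0)), (0.6543899178504944, np.float64(-66.0)), (0.6538321375846863, np.float64(-60.0))]
vs we1 [(0.8963857889175415, np.float64(-22.0)), (0.8931514024734497, np.float64(-20.0)), (0.8912236094474792, np.float64(-24.0)), (0.8822780847549438, np.float64(-18.0))]
tip pred [[277.7, 169.1], [277.6, 219.1]]
150 ..................................................
152 ..................................................
154 ..................................................
156 ##################################################
158 ##################################################
160 ########
[... 4047 characters left out ...]
***++++===--:::::::::::::----
::::::--:::---++****************+++===-----::::::::::::::---
:::::::::::---=+***************++==--------:::::::::::::::--
:::::::::::---=+************++====----------:::::::::::::---
:::::::::::----=+*********+++==-------------:::::::::::::---
::::::::::-----=+*******++===---------------::::-::::::::---
:::::::::::----==+****++===-----------------::::-:::::::----
:::::::::::-----=+**+++==-------------------::::::::::::----
::::::::::------=+++==----------------------::::::::::::----
:::::::-:::------===------------------------::::::::::::----
:::::::-::----------------------------------:::::::::::::---
::::::::::----------------------------------::::::::::::::--
```

Run:
```python
from ang import *
Rk,ok=frame([.5198,.2946,.083,.196])
print('hole pred wh1',proj('wh1',ok+Rk@[0,0,.012]),[proj('wh1',ok+Rk@np.array([a,b,.012])).round(1).tolist() for a,b in ((.0095,.0095),(.0095,-.0095),(-.0095,-.0095),(-.0095,.0095))])
print([proj('wh1',ok+Rk@np.array([a,b,.012])).round(1).tolist() for a,b in ((.037,.037),(.037,-.037),(-.037,-.037),(-.037,.037))])
# hole from wh3 (unobstructed): dark pixels on the board
im=cv2.imread('pics/raw_wh3.png').astype(int); r=im[...,2]
sub=r[110:178,240:320]; print(np.percentile(sub,[5,25,50,75]))
m=(sub<np.percentile(sub,50)*.8).astype(np.uint8); k,l,s,c=cv2.connectedComponentsWithStats(m); print([(s[i]+[240,110,0,0,0]).tolist() for i in range(1,k) if s[i][4]>25])
print('hole pred wh3',[proj('wh3',ok+Rk@np.array([a,b,.012])).round(1).tolist() for a,b in ((.0095,.0095),(-.0095,-.0095))])
for t in ('wd1','we1','we2'):
    b=rect(t,24,6); n=b.shape[0]//2; yy,xx=np.mgrid[-n:n,-n:n]/6; med=np.median(b[(xx**2+yy**2)<196]); w=((xx**2+yy**2)<11.5**2)&(b<med-18)
    p=np.c_[yy[w],xx[w]]; c=p.mean(0); ev,V=np.linalg.eigh(np.cov((p-c).T)); a=np.degrees(np.arctan2(V[1,1],V[0,1])); print(t,w.sum()/36,c.round(1),'angle',((a+90)%180-90).round(1),'or',((a+180)%180-180).round(1),np.sqrt(ev).round(1))
```

```text
hole pred wh1 [[278.68160701 145.91099726]] [[[267.5, 135.7]], [[289.8, 135.7]], [[289.4, 155.7]], [[268.0, 155.7]]]
[[[232.3, 103.3]], [[325.1, 103.4]], [[317.9, 182.0]], [[239.4, 182.0]]]
[111. 149. 154. 161.]
[[266, 134, 24, 19, 366]]
hole pred wh3 [[[266.8, 135.0]], [[288.8, 155.1]]]
wd1 88.77777777777777 [ 2.  -0.3] angle -8.0 or -8.0 [2.3 6.4]
we1 134.77777777777777 [0.3 0.7] angle -42.5 or -42.5 [2.2 6.1]
we2 141.16666666666666 [0.3 1. ] angle -66.0 or -66.0 [2.  5.9]
```

Slot is at about −64°. It needs about 31° more. The driver has not shifted in the hand, so I re-index −25° in the rack, checking part-way in.

```bash
python3 -m handwheel '{"slide":[[-0.006,0.05,0],[-0.013,0.1,0],[-0.02,0.15,-0.02],[-0.026,0.195,-0.04],[-0.033,0.24,-0.07],[-0.0391,0.28,-0.09],[-0.0391,0.2923,-0.0979],[-0.0391,0.2923,-0.0979]],"turn":[0,0,0,0,0,0,0,0],"jaw":[0.015,0.015,0.015,0.015,0.015,0.015,0.015,0.015]}' | sed -n 1,2p
python3 -m handwheel '{"slide":[[0,0,0],[0.01,0.002,-0.0229],[0.0175,0.0035,-0.04],[0.022,0.0044,-0.0505],[0.022,0.0044,-0.0505]],"turn":[0,0,0,0,0],"jaw":[0.015,0.015,0.015,0.015,0.015]}'
```

```text
t: 42.8
tool_pos: [0.4611, 0.2847, 0.2077]
t: 43.3
tool_pos: [0.4844, 0.2863, 0.1588]
orientation: [3.126, 0.304, -0.001]
ft_force: [-0.3, 0.0, -0.3]
grip_width: 0.0251
grasp_force: 30.0
```

```bash
python3 -m handwheel '{"slide":[[0.009,0.0018,-0.0205],[0.0179,0.0035,-0.0409],[0.0179,0.0035,-0.0409],[0.0179,0.006,-0.0409],[0.0179,0.0085,-0.0409],[0.018,0.0098,-0.0409],[0.018,0.0098,-0.0409]],"turn":[0,0,0,-8.5,-17,-25,-25],"jaw":[0.015,0.015,0.015,0.015,0.015,0.015,0.015]}'
python3 -m handwheel '{"slide":[[0,0,0],[0,0,0],[0,0,0],[0,0,0],[0,-0.0025,0],[0,-0.005,0],[0.0008,-0.0061,-0.0077],[0.0008,-0.0061,-0.0077]],"turn":[0,0,0,0,8.5,17,25,25],"jaw":[0.045,0.045,0.045,0.045,0.045,0.045,0.045,0.045]}' | sed -n 2,5p
python3 -m handwheel '{"slide":[[0,0,0],[0,0,0],[0,0,0],[0,0,0],[0,0,0],[-0.0208,-0.0041,0.0475],[-0.0415,-0.0082,0.095],[-0.0415,-0.0082,0.095]],"turn":[0,0,0,0,0,0,0,0],"jaw":[0.015,0.015,0.015,0.015,0.015,0.015,0.015,0.015]}'
python3 - <<'E'
from drv import *
cap('wrist','wh4'); s=robot.get_state(); T=s['tool_pos']; print(T)
im=cv2.imread('pics/raw_wh4.png').astype(int); g=im.max(2)-im.min(2)
for v in range(154,186,1): print(v,''.join('#' if g[v,u]<22 else '.' for u in range(260,300)))
D=Ro.from_euler('ZY',[.196,np.radians(-24)]).as_matrix()
for be in (-100,-90,-80):
    E=D@Ro.from_euler('z',be,degrees=True).as_matrix(); print(be,proj('wh4',np.array([T+np.array([0,0,.013])+E@(np.array(c)/1e3) for c in ((6,1.3,-101),(6,-1.3,-101),(-6,-1.3,-101),(-6,1.3,-101))])).round(1).tolist())
E
```

```text
t: 44.0
tool_pos: [0.5022, 0.2973, 0.1203]
orientation: [-3.118, 0.376, -0.003]
ft_force: [0.1, 0.5, -1.8]
grip_width: 0.0255
grasp_force: 30.0
tool_pos: [0.5021, 0.2907, 0.1099]
orientation: [3.126, 0.308, -0.003]
ft_force: [-0.5, -1.1, -0.1]
grip_width: 0.0451
t: 45.6
tool_pos: [0.462, 0.2839, 0.2115]
orientation: [-3.122, -0.308, -0.014]
ft_force: [0.7, -0.1, -1.3]
grip_width: 0.0257
grasp_force: 30.0
[0.46172826 0.28355115 0.20939447]
154 ........................................
155 ........................................
156 ........................................
157 ........................................
158 ........................................
159 ........................................
160 ........................................
161 ........................................
162 ........................................
163 ........................................
164 ........................................
165 ........................................
166 ........................................
167 ........................................
168 ............###########
[... 290 characters left out ...]
5 ..........##################............
176 ..........##################............
177 ..........##################............
178 ..........##################............
179 ..........##################............
180 ...........#################............
181 ...........###############..............
182 ...........###############..............
183 ...........################.............
184 ...........################.............
185 ...........################.............
-100 [[286.5, 168.0], [285.9, 170.8], [271.2, 168.5], [271.7, 165.7]]
-90 [[286.3, 166.8], [286.3, 169.7], [271.4, 169.7], [271.3, 166.8]]
-80 [[285.9, 165.7], [286.5, 168.5], [271.8, 170.8], [271.2, 168.0]]
```

Run:
```python
from drv import *
T=robot.get_state()['tool_pos']; cap('wrist','wh5'); print(T, robot.get_state()['tool_pos'])
im=cv2.imread('pics/raw_wh5.png').astype(int); g=im.max(2)-im.min(2)
for v in range(164,176): print(v,''.join('#' if g[v,u]<22 else '.' for u in range(260,300)))
best=None
for tl in (21,22,23,24,25):
    D=Ro.from_euler('ZY',[.196,np.radians(-tl)]).as_matrix()
    print(tl,proj('wh5',np.array([T+np.array([0,0,.013])+D@(np.array(c)/1e3) for c in ((1.3,0,-101),(0,0,-101))])).round(1).tolist())
slotc=np.array([.461,.2829,.2052]); print('cmd',slotc)
def go(tl):
    D=Ro.from_euler('ZY',[.196,np.radians(-tl)]).as_matrix(); tv=np.array([0,0,.013])+D@[0,0,-.101]
    tcp=lambda th,d: slot-ax*d-Z(th)@tv
    b=lambda th,be:np.degrees(np.arctan2(*(Rb.T@Z(th)@D@Ro.from_euler('z',be,degrees=True).as_matrix())[[1,0],0])).round(1)
    print(tl,'above',(tcp(25,-.02)-slotc).round(4),'ins',(tcp(25,.0078)-tcp(25,-.02)).round(4))
    for th in (25,17,9,1,-7,-15,-23,-27,-31): print(th,b(th,-90),(tcp(th,.0078)-tcp(25,.0078)).round(4))
go(23.4)
```

```text
[0.46172826 0.28355115 0.20939447] [0.46125189 0.28306325 0.20699816]
164 ........................................
165 ........................................
166 ........................................
167 ........................................
168 ............##############..............
169 ............##############..............
170 ..........################..............
171 ..........##################............
172 ..........##################............
173 ..........##################............
174 ..........##################............
175 ..........##################............
21 [[278.3, 172.2], [278.3, 173.7]]
22 [[278.3, 170.3], [278.3, 171.7]]
23 [[278.3, 168.3], [278.3, 169.8]]
24 [[278.3, 166.4], [278.3, 167.8]]
25 [[278.3, 164.4], [278.3, 165.9]]
cmd [0.461  0.2829 0.2052]
23.4 above [ 0.1168 -0.3072  0.0563] ins [ 0.0111  0.0022 -0.0254]
25 -66.7 [0. 0. 0.]
17 -74.2 [-0.003   0.0047  0.    ]
9 -81.6 [-0.0053  0.0098  0.    ]
1 -88.9 [-0.0068  0.0152  0.    ]
-7 -96.2 [-0.0076  0.0207  0.    ]
-15 -103.5 [-0.0077  0.0263  0.    ]
-23 -111.0 [-0.0069  0.0319  0.    ]
-27 -114.7 [-0.0062  0.0346  0.    ]
-31 -118.5 [-0.0054  0.0373  0.    ]
```

```bash
python3 -m handwheel '{"slide":[[0,-0.01,0.04],[0.02,-0.05,0.0563],[0.04,-0.095,0.0563],[0.06,-0.14,0.0563],[0.08,-0.185,0.0563],[0.1,-0.23,0.0563],[0.11,-0.27,0.0563],[0.1168,-0.3072,0.0563]],"turn":[0,4,8,12,16,20,25,25],"jaw":[0.015,0.015,0.015,0.015,0.015,0.015,0.015,0.015]}' |head -1
python3 -m handwheel '{"slide":[[0,0,0],[0,0,0],[0.004,0.0008,-0.0092],[0.008,0.0016,-0.0183],[0.0095,0.0019,-0.0218],[0.0111,0.0022,-0.0254],[0.0111,0.0022,-0.0254]],"turn":[0,0,0,0,0,0,0],"jaw":[0.015,0.015,0.015,0.015,0.015,0.015,0.015]}'
```

```text
t: 46.5
t: 47.2
tool_pos: [0.5891, -0.0213, 0.2362]
orientation: [-2.985, -0.978, 0.001]
ft_force: [0.8, 0.8, -1.1]
grip_width: 0.0253
grasp_force: 30.0
```

```bash
python3 -m handwheel '{"slide":[[-0.0015,0.0023,0],[-0.003,0.0047,0],[-0.0042,0.0072,0],[-0.0053,0.0098,0],[-0.0061,0.0125,0],[-0.0068,0.0152,0],[-0.0072,0.018,0],[-0.0076,0.0207,0]],"turn":[-4,-8,-12,-16,-20,-24,-28,-32],"jaw":[0.015,0.015,0.015,0.015,0.015,0.015,0.015,0.015]}'
python3 -m handwheel '{"slide":[[-0.0001,0.0028,0],[-0.0001,0.0056,0],[0.0003,0.0084,0],[0.0007,0.0112,0],[0.0007,0.0112,0],[0.0003,0.0084,0],[0.0003,0.0084,0]],"turn":[-4,-8,-12,-16,-16,-12,-12],"jaw":[0.015,0.015,0.015,0.015,0.015,0.015,0.015]}'
python3 -m handwheel '{"slide":[[-0.003,-0.0006,0.0068],[-0.006,-0.0011,0.0137],[-0.01,-0.0019,0.0228],[-0.025,-0.008,0.04],[-0.05,-0.02,0.065],[-0.081,-0.0374,0.071],[-0.081,-0.0374,0.071],[-0.081,-0.0374,0.071]],"turn":[0,0,0,8,16,19,19,19],"jaw":[0.015,0.015,0.015,0.015,0.015,0.015,0.015,0.015]}'
python3 - <<'E'
from ang import *
T=robot.get_state()['tool_pos']; cap('wrist','we3'); print(T)
print('vs we2',rot('we3','we2'),'vs we1',rot('we3','we1')[:2])
for t in ('we1','we2','we3'):
    b=rect(t,24,6); n=b.shape[0]//2; yy,xx=np.mgrid[-n:n,-n:n]/6; med=np.median(b[(xx**2+yy**2)<196]); w=((xx**2+yy**2)<11.5**2)&(b<med-18)
    p=np.c_[yy[w],xx[w]]; c=p.mean(0); ev,V=np.linalg.eigh(np.cov((p-c).T)); a=np.degrees(np.arctan2(V[1,1],V[0,1])); print(t,c.round(1),'angle',((a+180)%180-180).round(1),np.sqrt(ev).round(1))
im=cv2.imread('pics/raw_we3.png').astype(int); g=im.max(2)-im.min(2)
for v in range(164,180): print(v,''.join('#' if g[v,u]<22 else '.' for u in range(260,300)))
b=rect('we3',18,1.2).astype(int)[::-1,::-1]; print('\n'.join(''.join(' .:-=+*#%@'[min(9,max(0,(x-60)//18))] for x in r) for r in b))
for n,R in (('we2',(270,100,310,150)),('we3',(270,100,310,150))):
    im=cv2.imread(f'pics/raw_{n}.png').astype(int); gr=im.min(2)[100:150,285:292].mean(1); print(n,'block lower edge row',100+int(np.argmin(np.diff(gr))))
E
```

```text
t: 48.0
tool_pos: [0.5819, -0.0017, 0.2371]
orientation: [3.138, 0.112, 0.003]
ft_force: [1.0, -1.6, -0.1]
grip_width: 0.0252
grasp_force: 30.0
t: 48.7
tool_pos: [0.5818, 0.0066, 0.2368]
orientation: [3.134, -0.211, 0.001]
ft_force: [0.5, -0.6, -0.7]
grip_width: 0.0254
grasp_force: 30.0
t: 49.5
tool_pos: [0.5005, -0.0304, 0.3088]
orientation: [-3.127, -0.306, -0.004]
ft_force: [0.4, -0.4, -1.3]
grip_width: 0.0253
grasp_force: 30.0
[ 0.50045755 -0.0303877   0.3087574 ]
vs we2 [(0.9719452857971191, np.float64(-24.0)), (0.9691116809844971, np.float64(-26.0)), (0.9670115113258362, np.float64(-22.0)), (0.9588941335678101, np.float64(-28.0))] vs we1 [(0.8671726584434509, np.float64(-46.0)), (0.8661208748817444, np.float64(-48.0))]
we1 [0.3 0.7] angle -42.5 [2.2 6.1]
we2 [0.3 1. ] angle -66.0 [2.  5.9]
we3 [0.6 1.1] angle -90.1 [1.8 6. ]
164 ........................................
165 ........................................
166 .............#.#..........#.............
167 ............##############..............
168 .#.........#################........#...
169 ...........################.
[... 1800 characters left out ...]
*****##%#%%%
#####********************************##%##%%
####*********************************#######
********************************************
:::=+********************************+=-----
:::-+********************************=-:::::
:::-+********************************+-:::::
:::=+********************************+-:::::
:::-++******************************+=-:::::
:::--======++++++=+++++++++++++++++++--:::::
:::::::---==========-===============-:::::::
:::::::::----------------------------:::::::
:::::::::---------------------------::::::::
::::::::----------------------------::::::::
::::::::----------------------------::::::::
we2 block lower edge row 138
we3 block lower edge row 131
```

Run:
```python
from drv import *
C=np.array([.5006,-.0304,.3071])
D=Ro.from_euler('ZY',[.196,np.radians(-23.4)]).as_matrix(); tv=np.array([0,0,.013])+D@[0,0,-.101]
tcp=lambda th,d: slot-ax*d-Z(th)@tv
print('above',(tcp(-8,-.02)-C).round(4),'ins',(tcp(-8,.0078)-tcp(-8,-.02)).round(4))
for th in (-12,-16,-20,-24,-27,-29): print(th,(tcp(th,.0078)-tcp(-8,.0078)).round(4))
end=tcp(-25,.0078); print('end',end,'to rack above',(np.array([.5025,.2911,.1102])+np.array([-.0415,-.0082,.095])-end).round(4))
P=lambda *m: proj('we3',ob+Rb@(np.array(m)/1e3))[0].round(1)
print('near edge pred',P(-55,13,24),P(-55,-13,24),'carr',P(55,10,22)); u=int((P(-55,13,24)[0]+P(-55,-13,24)[0])/2)
im=cv2.imread('pics/raw_we3.png').astype(int).min(2)[115:160,u-5:u+6].mean(1).round().astype(int); print(u,im.tolist())
```

```text
above [ 0.0695  0.0275 -0.0456] ins [ 0.0111  0.0022 -0.0254]
-12 [-0.0001  0.0028  0.    ]
-16 [0.0001 0.0056 0.    ]
-20 [0.0004 0.0084 0.    ]
-24 [0.0009 0.0111 0.    ]
-27 [0.0014 0.0132 0.    ]
-29 [0.0019 0.0145 0.    ]
end [0.5823257  0.0110784  0.23608416] to rack above [-0.1213  0.2718 -0.0309]
near edge pred [260.7 134.2] [282.2 134.3] carr [260.3  30.1]
271 [189, 190, 188, 188, 189, 187, 187, 188, 188, 189, 188, 187, 187, 187, 187, 186, 186, 188, 180, 127, 77, 75, 73, 74, 72, 74, 85, 107, 118, 117, 117, 116, 111, 73, 81, 81, 76, 74, 86, 87, 87, 86, 94, 127, 146]
```

The block is still seated: edge at row 134, as predicted. The slot is at −90°, which is about 1.4 mm of tip push. One short extra stroke will bring it closer to 2 mm.

```bash
python3 -m handwheel '{"slide":[[0.035,0.014,-0.02],[0.0695,0.0275,-0.0456],[0.0695,0.0275,-0.0456],[0.0695,0.0275,-0.0456],[0.0745,0.0285,-0.057],[0.0775,0.0291,-0.0639],[0.0806,0.0297,-0.071],[0.0806,0.0297,-0.071]],"turn":[-4,-8,-8,-8,-8,-8,-8,-8],"jaw":[0.015,0.015,0.015,0.015,0.015,0.015,0.015,0.015]}'
python3 -m handwheel '{"slide":[[-0.0001,0.0028,0],[0.0001,0.0056,0],[0.0004,0.0084,0],[0.0009,0.0111,0],[0.0019,0.0145,0],[0.0019,0.0145,0],[0.0009,0.0111,0],[0.0009,0.0111,0]],"turn":[-4,-8,-12,-16,-21,-21,-17,-17],"jaw":[0.015,0.015,0.015,0.015,0.015,0.015,0.015,0.015]}'
python3 -m handwheel '{"slide":[[-0.003,-0.0006,0.0068],[-0.006,-0.0011,0.0137],[-0.01,-0.0019,0.0228],[-0.03,-0.01,0.045],[-0.06,-0.025,0.07],[-0.0815,-0.0408,0.071],[-0.0815,-0.0408,0.071],[-0.0815,-0.0408,0.071]],"turn":[0,0,0,8,16,25,25,25],"jaw":[0.015,0.015,0.015,0.015,0.015,0.015,0.015,0.015]}' | sed -n 1,4p
python3 - <<'E'
from ang import *
T=robot.get_state()['tool_pos']; cap('wrist','we4'); print(T)
print('vs we3',rot('we4','we3')[:3])
b=rect('we4',24,6); n=b.shape[0]//2; yy,xx=np.mgrid[-n:n,-n:n]/6; med=np.median(b[(xx**2+yy**2)<196]); w=((xx**2+yy**2)<11.5**2)&(b<med-18)
p=np.c_[yy[w],xx[w]]; c=p.mean(0); ev,V=np.linalg.eigh(np.cov((p-c).T)); a=np.degrees(np.arctan2(V[1,1],V[0,1])); print(c.round(1),'angle',((a+180)%180-180).round(1))
im=cv2.imread('pics/raw_we4.png').astype(int); g=im.max(2)-im.min(2)
for v in range(164,174): print(v,''.join('#' if g[v,u]<22 else '.' for u in range(260,300)))
P=lambda *m: proj('we4',ob+Rb@(np.array(m)/1e3))[0].round(1)
u=int((P(-55,13,24)[0]+P(-55,-13,24)[0])/2); gr=cv2.imread('pics/raw_we4.png').astype(int).min(2)[110:160,u-5:u+6].mean(1); print('edge pred',P(-55,0,24),'meas',110+int(np.argmin(np.diff(gr))))
E
```

```text
t: 50.35
tool_pos: [0.5814, -0.0008, 0.2359]
orientation: [-3.14, -0.089, 0.0]
ft_force: [0.7, -0.2, -1.2]
grip_width: 0.0254
grasp_force: 30.0
t: 51.15
tool_pos: [0.5823, 0.0104, 0.237]
orientation: [-3.119, 0.374, -0.001]
ft_force: [0.0, 0.6, -0.8]
grip_width: 0.0255
grasp_force: 30.0
t: 51.95
tool_pos: [0.5005, -0.0305, 0.3085]
orientation: [3.127, 0.304, 0.003]
ft_force: [-0.3, 0.2, -1.1]
[ 0.50050222 -0.03046665  0.30852408]
vs we3 [(0.9886136054992676, np.float64(-6.0)), (0.9856394529342651, np.float64(-4.0)), (0.9824952483177185, np.float64(-8.0))]
[0.5 0.8] angle -96.2
164 .....................#..................
165 ...........................#............
166 .............#..........................
167 ...........###############..............
168 ...........################.............
169 ..........#################.#...........
170 ..........##################............
171 ..........##################............
172 ..........##################............
173 ..........##################............
edge pred [271.3 134.2] meas 133
```

The slot is at −96°, about 2.2 mm of tip push, with the block still seated. I take the driver home.

```bash
python3 -m handwheel '{"slide":[[-0.006,0.05,0],[-0.012,0.1,0],[-0.018,0.15,-0.01],[-0.024,0.195,-0.03],[-0.03,0.24,-0.06],[-0.036,0.285,-0.09],[-0.0396,0.3133,-0.1019],[-0.0396,0.3133,-0.1019]],"turn":[0,0,0,0,0,0,0,0],"jaw":[0.015,0.015,0.015,0.015,0.015,0.015,0.015,0.015]}' | sed -n 1,2p
python3 -m handwheel '{"slide":[[0,0,0],[0,0,0],[0.008,0.0016,-0.0183],[0.0135,0.0027,-0.031],[0.0195,0.0039,-0.0447],[0.0195,0.0039,-0.0447]],"turn":[0,0,0,0,0,0],"jaw":[0.015,0.015,0.015,0.015,0.015,0.015]}'
```

```text
t: 52.8
tool_pos: [0.459, 0.2868, 0.2018]
t: 53.4
tool_pos: [0.4805, 0.2857, 0.159]
orientation: [3.125, 0.305, -0.005]
ft_force: [-0.2, -0.3, -1.6]
grip_width: 0.0257
grasp_force: 30.0
```

```bash
python3 -m handwheel '{"slide":[[0.008,0.0016,-0.0183],[0.016,0.0031,-0.0366],[0.0216,0.0042,-0.0494],[0.0216,0.0042,-0.0494],[0.0216,0.0042,-0.0494]],"turn":[0,0,0,0,0],"jaw":[0.015,0.015,0.015,0.015,0.015]}'
python3 -m handwheel '{"slide":[[0,0,0],[0,0,0],[0,0,0],[0,0,0],[-0.005,-0.001,0.02],[-0.015,-0.003,0.06],[-0.04,-0.008,0.1],[-0.06,-0.015,0.13]],"turn":[0,0,0,0,0,0,0,0],"jaw":[0.05,0.05,0.05,0.05,0.05,0.05,0.06,0.06]}'
python3 -m handwheel '{"slide":[[0,0,0],[0,0,0]],"turn":[0,0],"jaw":[0.06,0.06]}' | sed -n 2p
python3 - <<'E'
from fit import *
cap('wrist','wz1'); cap('scene','sz1')
x=[.5198,.2946,.083,.196]; R,o=frame(x)
im=cv2.imread('pics/raw_wz1.png').astype(int); b,gg,rr=im[:,:,0],im[:,:,1],im[:,:,2]
print('pred end',proj('wz1',o+R@[0,0,.077]).round(1),'rest',proj('wz1',o+R@[0,0,.044]).round(1),'shoulder top',proj('wz1',np.array([o+R@[-.017,0,.016],o+R@[.017,0,.016],o+R@[0,.017,.016],o+R@[0,-.017,.016]])).round(1).tolist(),'end rim',proj('wz1',np.array([o+R@[-.013,0,.077],o+R@[0,.013,.077],o+R@[0,-.013,.077]])).round(1).tolist())
m=((rr>gg+12)&(rr<115)&(gg<75)).astype(np.uint8); m=cv2.morphologyEx(m,cv2.MORPH_OPEN,np.ones((3,3)))
c=max(cv2.findContours(m[:235],0,1)[0],key=cv2.contourArea); print('handle bbox u,v,w,h',cv2.boundingRect(c))
for v in range(cv2.boundingRect(c)[1],cv2.boundingRect(c)[1]+cv2.boundingRect(c)[3],6):
    u=c[abs(c[:,0,1]-v)<2][:,0,0]; print(v,u.min(),u.max(),end=' | ')
# scene: compare with start picture around the stand
d=cv2.absdiff(cv2.imread('pics/raw_sz1.png'),cv2.imread('pics/raw_scene0.png')).max(2)[240:330,305:372]; print('\nscene diff px>40:',int((d>40).sum()))
E
```

```text
t: 53.9
tool_pos: [0.5024, 0.2909, 0.1117]
orientation: [3.126, 0.307, -0.0]
ft_force: [-0.1, 0.4, -0.7]
grip_width: 0.0254
grasp_force: 30.0
t: 54.7
tool_pos: [0.4418, 0.2763, 0.244]
orientation: [-3.125, -0.308, -0.003]
ft_force: [0.6, 0.3, 0.6]
grip_width: 0.0599
grasp_force: 0.0
tool_pos: [0.4423, 0.2761, 0.2422]
pred end [[274.4 157.4]] rest [[274.8 140. ]] shoulder top [[275.2, 143.8], [274.9, 110.4], [257.6, 127.6], [292.5, 127.6]] end rim [[274.5, 171.2], [258.5, 157.4], [290.3, 157.4]]
handle bbox u,v,w,h (259, 113, 41, 60)
113 269 282 | 119 262 290 | 125 259 292 | 131 259 292 | 137 260 292 | 143 262 290 | 149 261 290 | 155 261 290 | 161 261 299 | 167 263 288 | 
scene diff px>40: 132
```

The driver is home: shoulder and handle outline match the rest prediction to within about 2 px. Handing in.

```bash
python3 -m handwheel '{"slide":[[-0.02,0,0.02],[-0.02,0,0.02],[-0.02,0,0.02]],"turn":[0,0,0],"jaw":[0.06,0.06,0.06]}' | sed -n 1,4p; python3 -c "
from workcell import robot
print(robot.sign_off())"
```

```text
t: 55.3
tool_pos: [0.4226, 0.2761, 0.2604]
orientation: [3.126, 0.308, -0.001]
ft_force: [0.0, -0.1, -0.2]
the job is handed in; nothing more can be done
None
```

Handed in at about 55 s, no verdict returned: the block is seated behind the lip, the screw is driven to about 1.68 rad (about 2.2 mm of tip push, inferred from the slot angle), and the driver is back in its stand after one mid-job drop and recovery.

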